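Hang two pails level on a pivoting bar

ROBOT

A 6-joint arm with a two-finger parallel gripper is mounted at the origin on the work surface. World frame = base frame: x ahead of the robot, y to its left, z up, the work surface at z = 0. Lengths are in m, angles in rad, forces in N, time in s.
With the tool pointing down it reaches from about 0.25 to 0.725 m from the base axis. Payload 4 kg.
Tool frame: the origin (TCP) lies at the centre of the arm's flange, where the gripper is bolted on; the fingertips stand 173 mm ahead of it and the grasp point (between the pads) lies 155 mm ahead of it; x points along the fingers, z is the direction in which the jaws open and shut, and the axes are right-handed (so a half turn about x gives the same grasp; the last joint's range is limited). The gripper opens to 85 mm and grips with 20 to 120 N. Pads are 22 mm wide; open, the fingers measure 114 mm over their backs; the gripper's body (76 mm by 85 mm) begins 54 mm behind the grasp point. The pads swing forward as they close: fully open they stand 13 mm farther back than shut.
Start: joints at [1.153, 0.241, 0.005, 1.335, 0, 1.571], TCP at [0.203, 0.457, 0.405] pointing down, gripper open.
Joint ranges: [-2.72, 2.72], [-1.05, 1.87], [-1.09, 1.28], [-1.99, 2.15], [-1.42, 1.44], [-3.14, 3.14]. Speed limits (rad/s): [2.79, 2.79, 3.14, 3.14, 3.14, 3.14].

INTERFACE

Orientations are given as a unit quaternion [x, y, z, w].
In Python, from workcell import bot gives the robot as it stands.
- The arm moves only by the tool arm_command, never from a script. Its argument "moves" is one flat list of numbers, 7 for each row, row after row: the shift along the tool's x, y, z in m, then the turn, a rotation vector about the tool's x, y, z in rad, then the closure, from -1 (fully open) to 1 (shut). A call has 1 to 20 rows; each row shifts and turns the pose as measured when the row begins, along the tool's axes as they then stand; what a row does not reach is not made up. A row lasts 1/12 s, in which the tool goes at most 41.7 mm and 7.16 degrees, less where a joint would pass 70% of its speed; a pose out of reach is approached as far as the arm can. A call with a gripper value outside its range is refused whole. The fingers move at their own pace and stop on an object; the grip force is fixed at half the most. Time passes only in rows, so rows that do not move let the fingers close. It gives the time, the measured TCP pose, the force and the opening at its end, in the units of the state.
- bot.get_obs(): the state, without advancing time (a new reading comes with each control period).
- bot.camera(name): name is "side" or "top" or "wrist"; returns the picture (480x640x3 uint8, red, green, blue); there is no depth.
- bot.get_calibration(name): a dict with "mtx" (3x3 intrinsics, pixels), "world_from_camera" (4x4, takes a point from camera to world coordinates); the wrist camera has in their place "mount" (4x4, takes a point from camera to tool coordinates, whose origin is the TCP and whose axes are the tool frame's). Camera axes: x right, y up, looking along -z (the intrinsics and any distortion apply to the point x, -y, -z); pixel columns grow to the right and rows downward; lengths in m; the calibration is good to about 2 mm. A picture is of the moment at which its call begins: read the wrist's pose just before it. get_calibration takes no time and is no camera call.
- bot.job_done(): hands the job in, once; it reports no verdict.
The state is a dict: "clock": time; "joint_pos": joint angles; "joint_vel": joint speeds; "tau": joint torques, N m; "eef_pos": TCP position; "tool_rot": TCP orientation; "ft_force": force on the tool from outside, world axes, zero at the start; "ft_torque": the same for the moment, N m; "grip_width": finger opening in m.
Only numpy, scipy, OpenCV 4.12 (cv2) and the standard library are available. Lean on these libraries where they do the work, as an engineer would, in place of code of your own. Each camera call takes 0.05 s, during which the arm holds its last target.

TASK

Clear the bench by hanging the two enamel pails on the stand's pivoting bar, first one and then the other on the opposite arm: thread each pail's stirrup over the open end of an arm, slide it inward along the bar and ease its weight on before letting go. The pails weigh different, unknown amounts, so feel for the place along the bar where the second balances the first, and leave both hanging still with the bar level. Never let the bar drop or swing freely, do not force it, and leave the other things on the bench where they are.

Things in the scene. Friction and masses are not known exactly. Their poses are not given: they have to be found in the camera images.
- pivot (a point): pivot pin at the bar's middle, 270 above the bench, in a fork on the fixed stand (black foot 150 dia. x 18 high, post 24 dia.). Its axes turn with the bar: y along the bar to its left arm (robot's left), x along the pin away from the robot. The 12 mm round steel bar dips from the hub; from 45 to 200 either side it is straight, its centre line 30 below the pin (240 above the bench when level).
- bar (a joint): tilt of the bar (0.45 kg) about the pin, rad: 0 is level, positive is left arm up; rubber stops at -0.14 and +0.14. Empty it hangs level. The pivot turns freely, slightly damped; one pail alone tips its arm down to the stop. Two pails balance level when weight times distance from the pin is equal on both arms; 10 mm off balance tilts it 0.05 to 0.1 rad.
- left_tip (a point): tip of the left arm (round end, black cap), on the bar's centre line, 200 from the pin along the bar; moves with the bar. The straight arm runs inward from here along the bar's y axis. The end is free: a pail's stirrup goes on only here, lengthwise.
- right_tip (a point): tip of the right arm, the same on the other side.
- pail_white_eye (a point): centre of the stirrup's opening on the white enamel pail, 146 above the pail's underside. Stirrup: upright closed loop of flat steel 12 wide, outside 30 (pail x) by 38 high, inside 20 by 28; the bar goes through along pail y and bears on the top strap, 14 above this point. Its two flat sides are gripped along x; the wire bail below it lies in the y-z plane.
- pail_green_eye (a point): the same point on the green enamel pail, of the same make and size.
- pail_white: white enamel pail with a pink ribbed massager in it, standing on the bench, 84 dia. at the rim, 72 high (165 with the stirrup); origin at the centre of its underside, z up. With contents 0.27 to 0.50 kg, unknown.
- pail_green: green enamel pail with nail files in it; size and origin as the white one. With contents also 0.27 to 0.50 kg, unknown; either pail may be the heavier, by up to nearly twice.
- flip_box: shut sky-blue flip-top plastic box, 124 x 174 x 66 high, origin at the centre of its underside; bystander.
- bowl: empty white enamel bowl with dark blue rim, 124 dia., 44 high, origin under its centre; bystander.
- pin_brush: metal pin brush lying on its pins, about 195 long (handle to its -x), 38 high, origin on the bench under its middle; bystander.
- comb: cherrywood comb lying flat, 170 x 40 x 8, origin on the bench under its middle; bystander.

How it is judged:
By the outcome, as a careful person would: the job done as asked, in the order asked, and still so for the second after the job is handed in, with the robot touching nothing.
It also fails if it takes over 72 s, if anything falls off the work surface, if the arm or the gripper's body presses on something with over 40 N, if the wrist force passes 120 N, or if a joint passes its speed limit or range.

## Working session

There is one attempt and no reset: what is moved stays moved. The work goes in short steps, Python scripts to look and compute and a tool call to move; the robot and the scene stay as the last step left them, time stands still between calls to the robot, and variables do not carry over. Pictures are saved under pics/ and viewed, and the job is handed in when it is done.

Besides the shell and the picture viewer there is one more tool, called after "Request:" as name(argument=value, ...) on one line, values as JSON. arm_command: Moves the arm, as the interface text tells. Its arguments: {"type":"object","properties":{"moves":{"type":"array"}},"required":["moves"]}

```bash
ls; mkdir -p pics
python3 - <<'E'
from workcell import bot
import cv2,numpy as np
for n in("top","side","wrist"):
    c=bot.get_calibration(n); print(n,{k:np.round(v,4).tolist() if not isinstance(v,str) else v for k,v in c.items()})
print(bot.get_obs())
for n in("top","side"):
    cv2.imwrite(f"pics/{n}0.png",cv2.cvtColor(bot.camera(n),cv2.COLOR_RGB2BGR))
print(bot.get_obs()['clock'])
E
```

```text
pics
top {'mtx': [[480.2878, 0.0, 318.1596], [0.0, 480.2878, 240.8196], [0.0, 0.0, 1.0]], 'world_from_camera': [[-0.0268, 0.9886, -0.1481, 0.4289], [-0.9995, -0.0289, -0.0117, -0.0121], [-0.0158, 0.1477, 0.9889, 1.3034], [0.0, 0.0, 0.0, 1.0]]}
side {'mtx': [[441.6889, 0.0, 317.5561], [0.0, 441.6889, 242.1516], [0.0, 0.0, 1.0]], 'world_from_camera': [[0.8849, 0.2366, -0.4013, 0.187], [-0.4654, 0.4108, -0.784, -0.8082], [-0.0206, 0.8805, 0.4736, 0.653], [0.0, 0.0, 0.0, 1.0]]}
wrist {'mtx': [[379.3994, 0.0, 321.5215], [0.0, 379.3994, 235.4495], [0.0, 0.0, 1.0]], 'mount': [[0.0001, 0.2694, -0.963, 0.0317], [-0.0004, 0.963, 0.2694, 0.0674], [1.0, 0.0003, 0.0002, 0.0009], [0.0, 0.0, 0.0, 1.0]]}
{'clock': 0.0, 'joint_pos': array([1.15300995e+00, 2.41412428e-01, 3.71684246e-03, 1.33521511e+00,
       1.08950270e-06, 1.57079736e+00]), 'joint_vel': array([-0.00029706,  0.00175792, -0.00055062,  0.00029435, -0.00061331,
        0.0008679 ]), 'tau': array([-1.23073340e-03, -3.72309709e+01,  2.52411443e+01,  1.68768014e-02,
       -2.06134109e-05,  4.47144529e-06]), 'eef_pos': array([0.20275719, 0.45674288, 0.40381004]), 'tool_rot': array([-0.38584852,  0.59344596,  0.3850342 ,  0.5921921 ]), 'ft_force': array([ 0.03927936, -0.48107528,  1.26275505]), 'ft_torque': array([-0.006792  , -0.06067003, -0.01202456]), 'grip_width': 0.0852674084226336}
0.1
```

View pics/top0.png

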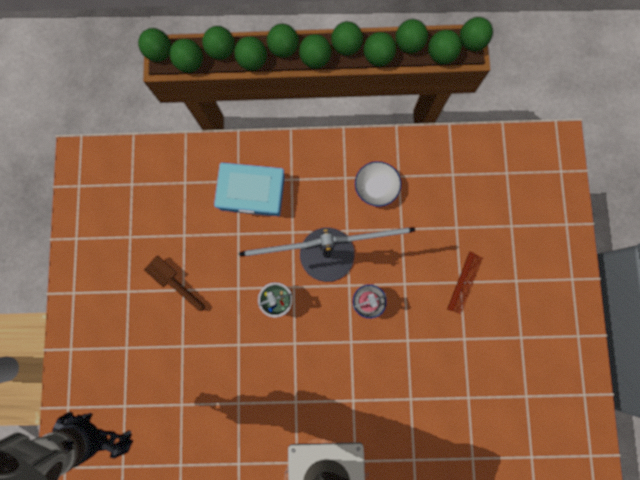

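View pics/side0.png

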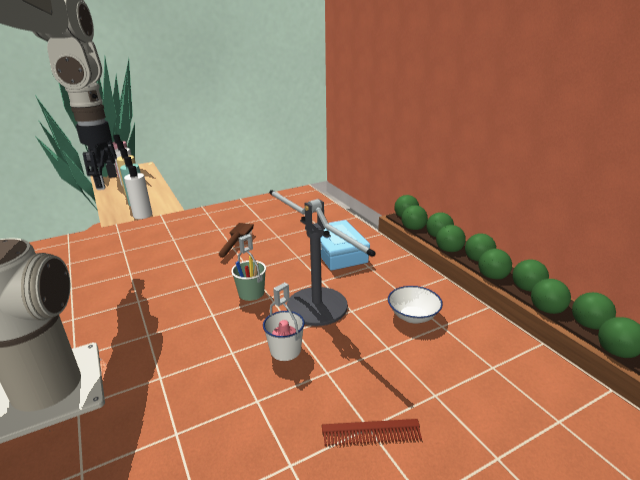

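The top view shows the bar tips near (243,254) and (411,230), with the green pail near (275,300) and the white pail near (369,301). The side view shows both stirrups, near (246,243) and (281,294). I'll enlarge these areas for measurement.

Run:
```python
import cv2
a=cv2.imread("pics/top0.png");b=cv2.imread("pics/side0.png")
cv2.imwrite("pics/t1.png",cv2.resize(a[215:335,230:430],None,fx=4,fy=4,interpolation=cv2.INTER_CUBIC))
cv2.imwrite("pics/s1.png",cv2.resize(b[180:370,220:390],None,fx=3.1,fy=3.1,interpolation=cv2.INTER_CUBIC))
```

```text
(no output)
```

View pics/t1.png

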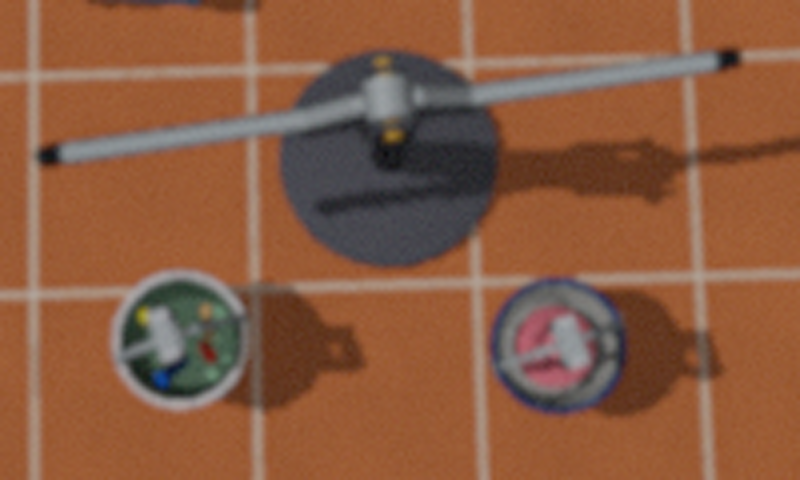

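View pics/s1.png

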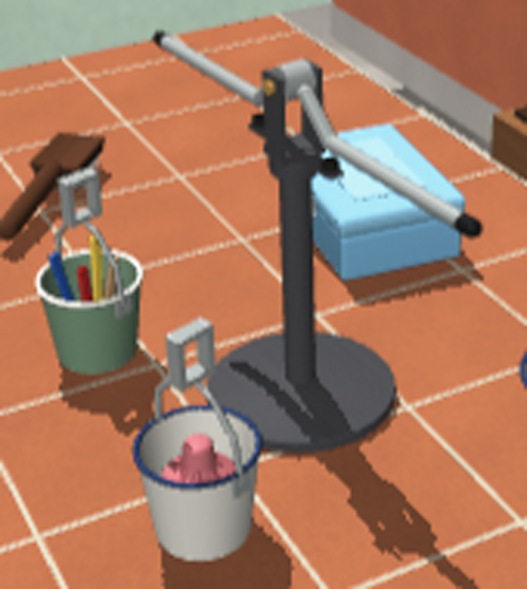

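```bash
cat > h.py <<'E'
import numpy as np
from workcell import bot
from scipy.spatial.transform import Rotation as R
def ray(n,uv,wc=None):
    c=bot.get_calibration(n);K=np.array(c['mtx']);W=np.array(c['world_from_camera']) if wc is None else wc
    d=np.array([(uv[0]-K[0,2])/K[0,0],-(uv[1]-K[1,2])/K[1,1],-1.])
    return W[:3,3],W[:3,:3]@d
def plane(n,uv,z,wc=None):
    o,d=ray(n,uv,wc);return o+d*(z-o[2])/d[2]
def tri(r1,r2):
    (a,u),(b,v)=r1,r2
    s,t=np.linalg.lstsq(np.c_[u,-v],b-a,rcond=None)[0]
    p,q=a+s*u,b+t*v
    return (p+q)/2,np.linalg.norm(p-q)
def wristT(obs):
    T=np.eye(4);T[:3,:3]=R.from_quat(obs['tool_rot']).as_matrix();T[:3,3]=obs['eef_pos']
    return T@np.array(bot.get_calibration('wrist')['mount'])
def proj(n,p):
    c=bot.get_calibration(n);K=np.array(c['mtx']);W=np.array(c['world_from_camera'])
    q=np.linalg.inv(W)@np.r_[p,1]
    return K[0,0]*q[0]/-q[2]+K[0,2],K[1,1]*-q[1]/-q[2]+K[1,2]
E
python3 - <<'E'
from h import *
np.set_printoptions(precision=4,suppress=True)
t=lambda x,y:(x/4+230,y/4+215)
s=lambda x,y:(x/3.1+220,y/3.1+180)
for n,a,b in(("L",t(42,155),s(158,37)),("R",t(737,58),s(475,228))):
    print(n,tri(ray("top",a),ray("side",b)),plane("top",a,.24))
for n,a,b in(("G",t(166,338),s(80,176)),("W",t(571,343),s(190,329))):
    print(n,tri(ray("top",a),ray("side",b)),plane("top",a,.165))
print("strap G",plane("top",t(158,308),.165),plane("top",t(178,362),.165))
print("strap W",plane("top",t(565,316),.165),plane("top",t(580,368),.165))
for n,c in(("G",t(179,340)),("W",t(559,346))): print(n,"rim",plane("top",c,.072))
print("G bail foot",plane("top",t(120,357),.075),plane("top",t(240,320),.075))
print("W bail foot",plane("top",t(502,365),.075),plane("top",t(618,325),.075))
E
```

```text
L (array([0.563 , 0.1756, 0.2377]), np.float64(0.0027851535963975974)) [0.564  0.1748 0.24  ]
R (array([ 0.6074, -0.2155,  0.2393]), np.float64(0.00035793252392742286)) [ 0.6075 -0.2154  0.24  ]
G (array([0.4639, 0.115 , 0.1625]), np.float64(0.002263263129417407)) [0.4627 0.115  0.165 ]
W (array([ 0.4538, -0.1235,  0.1627]), np.float64(0.0009892999365707662)) [ 0.4533 -0.1231  0.165 ]
strap G [0.4805 0.1195 0.165 ] [0.4485 0.1081 0.165 ]
strap W [ 0.4692 -0.1202  0.165 ] [ 0.4387 -0.1277  0.165 ]
G rim [0.464  0.1171 0.072 ]
W rim [ 0.4536 -0.1244  0.072 ]
G bail foot [0.4542 0.1545 0.075 ] [0.4755 0.0778 0.075 ]
W bail foot [ 0.4426 -0.0877  0.075 ] [ 0.4658 -0.1621  0.075 ]
```

```bash
cat >> h.py <<'E'
def delta(grasp,yaw,flip=1):
    """tool-frame shift & turn from now to: grasp point at `grasp`, tool x down, z=flip*(cos yaw,sin yaw)"""
    o=bot.get_obs();Rn=R.from_quat(o['tool_rot'])
    x=np.array([0,0,-1.]);z=flip*np.array([np.cos(yaw),np.sin(yaw),0]);y=np.cross(z,x)
    Rt=R.from_matrix(np.c_[x,y,z]);p=np.array(grasp)-.155*x
    print("clk %.2f"%o['clock'],"shift tool",np.round(Rn.inv().apply(p-o['eef_pos']),4),"turn",np.round((Rn.inv()*Rt).as_rotvec(),4),
     "shift after turn",np.round(Rt.inv().apply(p-o['eef_pos']),4))
    st(o)
def st(o=None):
    o=o or bot.get_obs();Rn=R.from_quat(o['tool_rot']).as_matrix()
    print("grasp",np.round(o['eef_pos']+.155*Rn[:,0],4),"F",np.round(o['ft_force'],2),"T",np.round(o['ft_torque'],3),"w",round(o['grip_width'],4),"toolz",np.round(Rn[:,2],3),"toolx",np.round(Rn[:,0],3),"j",np.round(o['joint_pos'],2))
E
python3 - <<'E'
from h import *
delta([.4635,.116,.25],.285,1);delta([.4635,.116,.25],.285,-1)
E
```

```text
clk 0.10 shift tool [-0.0007 -0.3766 -0.2057] turn [ 8.68e-01 -1.80e-03  8.00e-04] shift after turn [-0.0011 -0.4003  0.1544]
grasp [0.2027 0.4565 0.2489] F [-0.22  0.49  0.55] T [0.013 0.034 0.056] w 0.085 toolz [ 0.406  0.914 -0.002] toolx [-0.001 -0.002 -1.   ] j [ 1.15  0.24  0.    1.34 -0.    1.57]
clk 0.10 shift tool [-0.0007 -0.3766 -0.2057] turn [-2.2736e+00 -1.0000e-03 -2.2000e-03] shift after turn [-0.0011  0.4003 -0.1544]
grasp [0.2027 0.4565 0.2489] F [-0.22  0.49  0.55] T [0.013 0.034 0.056] w 0.085 toolz [ 0.406  0.914 -0.002] toolx [-0.001 -0.002 -1.   ] j [ 1.15  0.24  0.    1.34 -0.    1.57]
```

Request:
arm_command(moves=[0, 0, 0, 0.1, 0, 0, -1, 0, 0, 0, 0.12, 0, 0, -1, 0, 0, 0, 0.12, 0, 0, -1, 0, 0, 0, 0.12, 0, 0, -1, 0, 0, 0, 0.12, 0, 0, -1, 0, 0, 0, 0.12, 0, 0, -1, 0, 0, 0, 0.12, 0, 0, -1, 0, -0.01, 0.004, 0.05, 0, 0, -1, 0, -0.03, 0.012, 0, 0, 0, -1, 0, -0.035, 0.0135, 0, 0, 0, -1, 0, -0.035, 0.0135, 0, 0, 0, -1, 0, -0.035, 0.0135, 0, 0, 0, -1, 0, -0.035, 0.0135, 0, 0, 0, -1, 0, -0.035, 0.0135, 0, 0, 0, -1, 0, -0.035, 0.0135, 0, 0, 0, -1, 0, -0.035, 0.0135, 0, 0, 0, -1, 0, -0.035, 0.0135, 0, 0, 0, -1, 0, -0.035, 0.0135, 0, 0, 0, -1, 0, -0.03, 0.012, 0, 0, 0, -1, 0, -0.015, 0.006, 0, 0, 0, -1])

```text
clock: 1.77
eef_pos: [0.4582, 0.0936, 0.3962]
tool_rot: [-0.095, 0.706, 0.085, 0.697]
ft_force: [0.2, 1.2, -0.8]
grip_width: 0.0854
```

Run:
```python
from h import *
delta([.4635,.116,.25],.285,1)
```

```text
clk 1.77 shift tool [-0.0092  0.0202  0.0107] turn [-0.0293 -0.0154  0.0118] shift after turn [-0.0088  0.02    0.0114]
grasp [0.4564 0.0912 0.2412] F [ 0.16  1.24 -0.79] T [ 0.015 -0.074  0.024] w 0.0854 toolz [ 0.967  0.253 -0.015] toolx [-0.012 -0.015 -1.   ] j [ 0.21  0.19 -0.09  1.31 -0.01  1.52]
```

Request:
arm_command(moves=[-0.003, 0.01, 0.005, -0.015, -0.008, 0.006, -1, 0, 0.005, 0.003, 0, 0, 0, -1, 0, 0, 0, 0, 0, 0, -1])

```text
clock: 2.02
eef_pos: [0.4641, 0.1068, 0.3975]
tool_rot: [-0.095, 0.704, 0.09, 0.698]
ft_force: [-0.8, -0.7, -0.5]
grip_width: 0.0855
```

Run:
```python
from h import *
import cv2
delta([.4635,.116,.25],.285,1)
cv2.imwrite("pics/w1.png",cv2.cvtColor(bot.camera("wrist"),cv2.COLOR_RGB2BGR))
```

```text
clk 2.02 shift tool [-0.0076  0.009   0.0017] turn [-0.023  -0.0099  0.0059] shift after turn [-0.0075  0.009   0.002 ]
grasp [0.4629 0.1055 0.2425] F [-0.82 -0.69 -0.48] T [0.002 0.024 0.066] w 0.0855 toolz [ 0.966  0.259 -0.01 ] toolx [-0.008 -0.008 -1.   ] j [ 0.23  0.2  -0.06  1.31 -0.01  1.54]
```

View pics/w1.png

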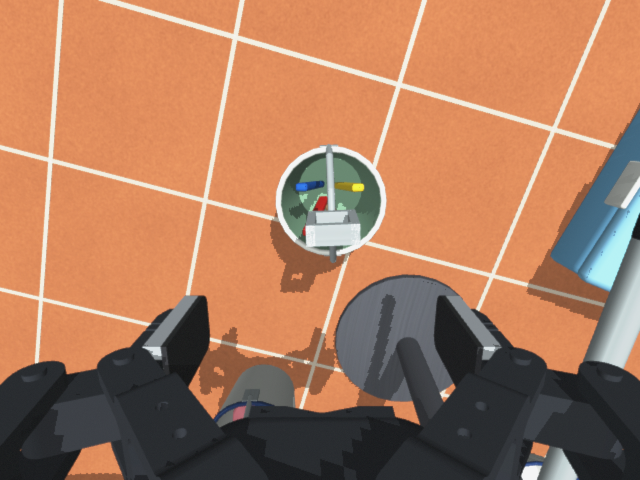

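The wrist view shows the green stirrup near (333,230), between the finger centres. Its top edge is nearly parallel to the jaw axis. I'll zoom in to get its position.

Run:
```python
import cv2
a=cv2.imread("pics/w1.png")
cv2.imwrite("pics/w1z.png",cv2.resize(a[140:270,265:400],None,fx=4.5,fy=4.5,interpolation=cv2.INTER_CUBIC))
```

```text
(no output)
```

View pics/w1z.png

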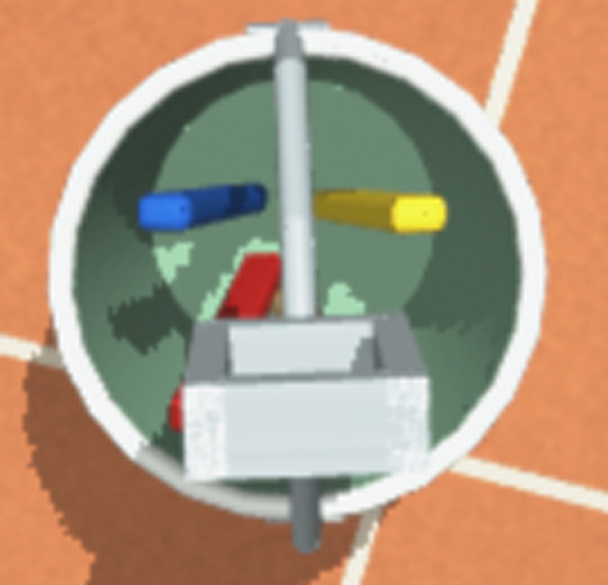

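Run:
```python
from h import *
o=bot.get_obs();W=wristT(o)
P=[plane("wrist",(x/4.5+265,y/4.5+140),.165,W) if 0 else None for x,y in[]]
c=bot.get_calibration('wrist');K=c['mtx']
def pl(x,y,z):
    u,v=x/4.5+265,y/4.5+140
    d=W[:3,:3]@np.array([(u-K[0][2])/K[0][0],-(v-K[1][2])/K[1][1],-1]);return W[:3,3]+d*(z-W[2,3])/d[2]
P=np.array([pl(*q,.165) for q in[(185,380),(430,375),(428,470),(187,477)]])
print(P,P.mean(0)); e=P[1]-P[0]+P[2]-P[3];print(np.linalg.norm(e)/2,np.arctan2(e[1],e[0]))
a,b=pl(285,25,.075),pl(307,540,.075);d=a-b;print(a,b,(a+b)/2,np.linalg.norm(d),np.arctan2(-d[0],d[1]))
print(pl(297,277,.072))
delta([.4635,.116,.25],.285,1)
```

```text
[[0.45022178 0.12090077 0.165     ]
 [0.47865236 0.12926174 0.165     ]
 [0.48186291 0.11767461 0.165     ]
 [0.45352189 0.10903073 0.165     ]] [0.46606473 0.11921696 0.165     ]
0.02963182396087601 0.2910263840967799
[0.45257218 0.160567   0.075     ] [0.48027958 0.07440624 0.075     ] [0.46642588 0.11748662 0.075     ] 0.09050622434950434 0.3111336335609381
[0.46594633 0.11972883 0.072     ]
clk 2.07 shift tool [-0.0076  0.0088  0.002 ] turn [-0.0222 -0.01    0.0061] shift after turn [-0.0075  0.0088  0.0022]
grasp [0.4626 0.1056 0.2425] F [ 0.8  -0.92  0.27] T [-0.007 -0.026  0.058] w 0.0853 toolz [ 0.966  0.26  -0.01 ] toolx [-0.008 -0.009 -1.   ] j [ 0.23  0.2  -0.06  1.31 -0.01  1.54]
```

Run:
```python
from h import *
delta([.465,.118,.148],.30,1)
```

```text
clk 2.07 shift tool [0.0944 0.011  0.005 ] turn [-0.0372 -0.0101  0.0061] shift after turn [0.0945 0.0102 0.0044]
grasp [0.4626 0.1056 0.2425] F [ 0.8  -0.92  0.27] T [-0.007 -0.026  0.058] w 0.0853 toolz [ 0.966  0.26  -0.01 ] toolx [-0.008 -0.009 -1.   ] j [ 0.23  0.2  -0.06  1.31 -0.01  1.54]
```

Request:
arm_command(moves=[0, 0.005, 0.002, -0.015, -0.005, 0.003, -1, 0, 0.005, 0.0025, -0.015, -0.005, 0.003, -1, 0.008, 0.001, 0, -0.007, 0, 0, -1, 0.016, 0, 0, 0, 0, 0, -1, 0.016, 0, 0, 0, 0, 0, -1, 0.014, 0, 0, 0, 0, 0, -1, 0.01, 0, 0, 0, 0, 0, -1, 0, 0, 0, 0, 0, 0, -1])

```text
clock: 2.73
eef_pos: [0.4615, 0.1266, 0.3295]
tool_rot: [-0.112, 0.697, 0.113, 0.699]
ft_force: [0.2, -0.6, -0.8]
grip_width: 0.0854
```

Run:
```python
from h import *
delta([.465,.118,.148],.30,1)
```

```text
clk 2.73 shift tool [ 0.0265 -0.0093  0.0006] turn [ 0.0193  0.002  -0.001 ] shift after turn [ 0.0265 -0.0092  0.0008]
grasp [0.4617 0.1268 0.1745] F [ 0.23 -0.57 -0.82] T [-0.048  0.009 -0.077] w 0.0854 toolz [0.949 0.314 0.002] toolx [ 0.002  0.002 -1.   ] j [ 0.27  0.25 -0.19  1.13  0.    1.52]
```

Request:
arm_command(moves=[0, -0.007, 0.001, 0.014, 0.001, 0, -1, 0, 0, 0, 0, 0, 0, -1, 0, 0, 0, 0, 0, 0, -1, 0, 0, 0, 0, 0, 0, -1])

```text
clock: 3.07
eef_pos: [0.4643, 0.1209, 0.3298]
tool_rot: [-0.108, 0.699, 0.109, 0.699]
ft_force: [-0.9, -0.3, -0.4]
grip_width: 0.0853
```

Run:
```python
from h import *
delta([.465,.118,.148],.30,1)
```

```text
clk 3.07 shift tool [ 0.0268 -0.003  -0.0002] turn [ 0.0073  0.0006 -0.0009] shift after turn [ 0.0268 -0.003  -0.0001]
grasp [0.4643 0.1211 0.1748] F [-0.87 -0.28 -0.39] T [-0.046  0.032  0.049] w 0.0853 toolz [0.953 0.302 0.001] toolx [ 0.     0.001 -1.   ] j [ 0.25  0.25 -0.19  1.14  0.    1.52]
```

Request:
arm_command(moves=[0.009, -0.003, 0, 0.006, 0, 0, -1, 0.011, 0, 0, 0, 0, 0, -1, 0.008, 0, 0, 0, 0, 0, -1, 0.003, 0, 0, 0, 0, 0, -1, 0, 0, 0, 0, 0, 0, 0])

```text
clock: 3.48
eef_pos: [0.4665, 0.1175, 0.2987]
tool_rot: [-0.105, 0.697, 0.106, 0.702]
ft_force: [0.5, -0.8, 0.2]
grip_width: 0.0754
```

Run:
```python
from h import *
delta([.465,.118,.148],.30,1)
```

```text
clk 3.48 shift tool [-0.0044  0.0009 -0.0013] turn [-0.0004  0.0067 -0.0003] shift after turn [-0.0043  0.0009 -0.0013]
grasp [0.4675 0.1179 0.1437] F [ 0.5  -0.8   0.22] T [ 0.028 -0.006  0.017] w 0.0754 toolz [0.955 0.295 0.007] toolx [ 0.006  0.002 -1.   ] j [ 0.25  0.28 -0.24  1.05  0.    1.52]
```

Request:
arm_command(moves=[-0.003, 0, -0.001, 0, 0.004, 0, 0.0, 0, 0, 0, 0, 0, 0, 0.2, 0, 0, 0, 0, 0, 0, 0.4, 0, 0, 0, 0, 0, 0, 1, 0, 0, 0, 0, 0, 0, 1, 0, 0, 0, 0, 0, 0, 1, 0, 0, 0, 0, 0, 0, 1, 0, 0, 0, 0, 0, 0, 1])

```text
clock: 4.15
eef_pos: [0.4654, 0.117, 0.3024]
tool_rot: [-0.105, 0.699, 0.106, 0.7]
ft_force: [0.1, 0.2, -1.2]
grip_width: 0.0294
```

Run:
```python
from h import *
delta([.465,.118,.148],.30,1)
import cv2
cv2.imwrite("pics/w2.png",cv2.cvtColor(bot.camera("wrist"),cv2.COLOR_RGB2BGR))
```

```text
clk 4.15 shift tool [-0.0006  0.001  -0.0001] turn [-0.0006  0.0019 -0.0002] shift after turn [-0.0006  0.001  -0.0001]
grasp [0.4656 0.1171 0.1474] F [ 0.06  0.21 -1.17] T [-0.022 -0.063  0.004] w 0.0294 toolz [0.956 0.295 0.002] toolx [ 0.002  0.001 -1.   ] j [ 0.25  0.27 -0.23  1.07  0.    1.52]
```

View pics/w2.png

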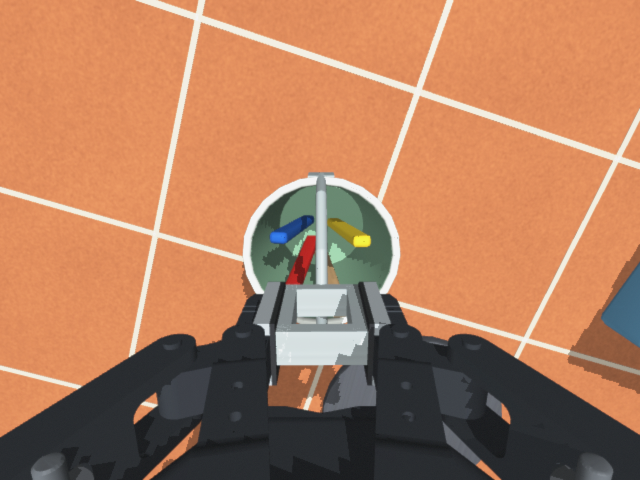

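Request:
arm_command(moves=[-0.004, 0, 0, 0, 0, 0, 1, -0.01, 0, 0, 0, 0, 0, 1, -0.018, 0, 0, 0, 0, 0, 1, -0.022, 0, 0, 0, 0, 0, 1, -0.02, 0, 0, 0, 0, 0, 1, -0.012, 0, 0, 0, 0, 0, 1, -0.005, 0, 0, 0, 0, 0, 1, 0, 0, 0, 0, 0, 0, 1, 0, 0, 0, 0, 0, 0, 1, 0, 0, 0, 0, 0, 0, 1])

```text
clock: 5.03
eef_pos: [0.4626, 0.1165, 0.3914]
tool_rot: [-0.106, 0.705, 0.105, 0.694]
ft_force: [0.8, 0.1, -4.7]
grip_width: 0.0292
```

```bash
cat >> h.py <<'E'
def weigh(n=12):
    F=[];T=[]
    for i in range(n):
        bot.camera("top");o=bot.get_obs();F.append(o['ft_force']);T.append(o['ft_torque'])
    F=np.array(F);print("Fmean",F.mean(0).round(2),"sd",F.std(0).round(2),"T",np.mean(T,0).round(3))
E
python3 - <<'E'
from h import *
import cv2
weigh()
delta([.55,.22,.24],.111,1)
cv2.imwrite("pics/s2.png",cv2.cvtColor(bot.camera("side"),cv2.COLOR_RGB2BGR))
E
```

```text
Fmean [-0.16  0.1  -4.25] sd [0.27 0.49 0.34] T [ 0.017 -0.037  0.011]
clk 5.63 shift tool [-0.0043  0.0732  0.1138] turn [ 1.886e-01 -1.400e-02  1.000e-04] shift after turn [-0.0028  0.0932  0.0981]
grasp [0.4607 0.116  0.2372] F [ 0.01  0.19 -4.12] T [ 0.009 -0.001 -0.035] w 0.0291 toolz [ 0.955  0.295 -0.014] toolx [-0.014 -0.003 -1.   ] j [ 0.25  0.21 -0.07  1.31  0.    1.52]
```

View pics/s2.png

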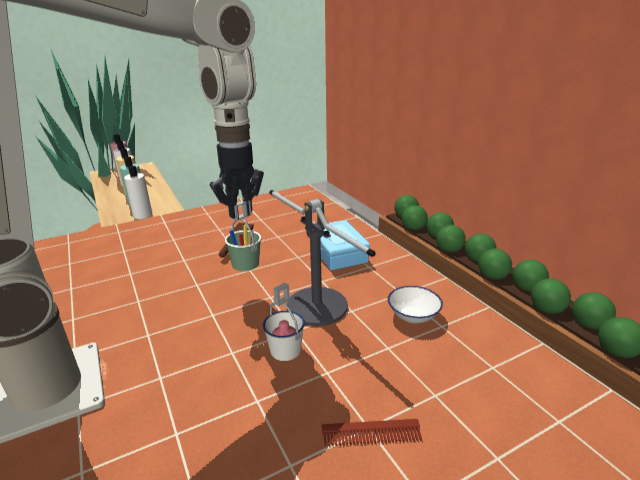

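Request:
arm_command(moves=[0, 0.008, 0, 0.02, -0.003, 0, 1, 0, 0.016, 0, 0.035, -0.003, 0, 1, 0, 0.022, 0, 0.04, -0.003, 0, 1, 0, 0.022, 0, 0.04, -0.003, 0, 1, 0, 0.022, 0.003, 0.03, -0.002, 0, 1, 0, 0.016, 0.008, 0.02, 0, 0, 1, 0, 0.008, 0.016, 0.01, 0, 0, 1, 0, 0, 0.018, 0, 0, 0, 1, 0, 0, 0.018, 0, 0, 0, 1, 0, 0, 0.012, 0, 0, 0, 1, 0, 0, 0.006, 0, 0, 0, 1, 0, 0, 0, 0, 0, 0, 1, 0, 0, 0, 0, 0, 0, 1])

```text
clock: 6.77
eef_pos: [0.5219, 0.242, 0.3913]
tool_rot: [-0.033, 0.707, 0.033, 0.706]
ft_force: [-0.1, -0.3, -5.5]
grip_width: 0.0294
```

Run:
```python
from h import *
delta([.56,.215,.24],.111,1)
```

```text
clk 6.77 shift tool [-0.0037 -0.0305  0.0354] turn [-0.0165 -0.0012  0.0001] shift after turn [-0.0037 -0.0311  0.0349]
grasp [0.5217 0.242  0.2363] F [-0.08 -0.3  -5.45] T [-0.004  0.037  0.057] w 0.0294 toolz [ 0.996  0.094 -0.001] toolx [-0.001 -0.    -1.   ] j [0.43 0.4  0.19 1.36 0.   1.91]
```

Request:
arm_command(moves=[-0.001, 0, 0.012, -0.008, 0, 0, 1, -0.002, -0.002, 0.014, -0.008, 0, 0, 1, 0, -0.002, 0.008, 0, 0, 0, 1, 0, 0, 0, 0, 0, 0, 1, 0, 0, 0, 0, 0, 0, 1])

```text
clock: 7.18
eef_pos: [0.5538, 0.2406, 0.3939]
tool_rot: [-0.04, 0.708, 0.039, 0.704]
ft_force: [0.4, 0.8, -4.4]
grip_width: 0.0294
```

Run:
```python
from h import *
import cv2
delta([.56,.215,.241],.111,1)
for n in("wrist","side","top"): cv2.imwrite(f"pics/{n}3.png",cv2.cvtColor(bot.camera(n),cv2.COLOR_RGB2BGR))
a=cv2.imread("pics/side3.png")
cv2.imwrite("pics/side3z.png",cv2.resize(a[150:300,220:400],None,fx=4,fy=4,interpolation=cv2.INTER_CUBIC))
```

```text
clk 7.18 shift tool [-0.0021 -0.0261  0.0033] turn [ 0.0003 -0.007   0.0008] shift after turn [-0.0021 -0.0261  0.0034]
grasp [0.5527 0.2403 0.2389] F [ 0.37  0.83 -4.41] T [ 0.036 -0.03  -0.001] w 0.0294 toolz [ 0.994  0.111 -0.007] toolx [-0.007 -0.002 -1.   ] j [0.41 0.46 0.29 1.41 0.   1.87]
```

View pics/wrist3.png

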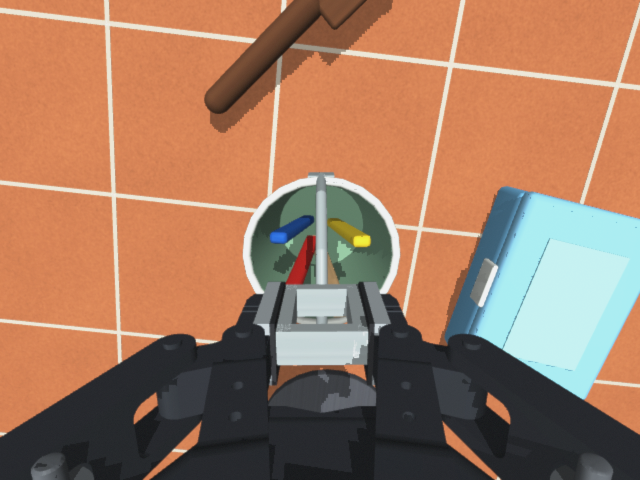

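View pics/side3z.png

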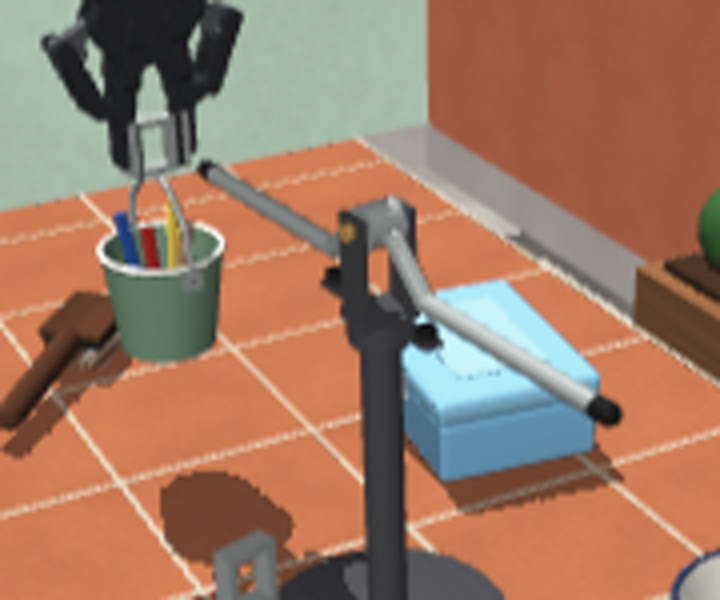

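View pics/top3.png

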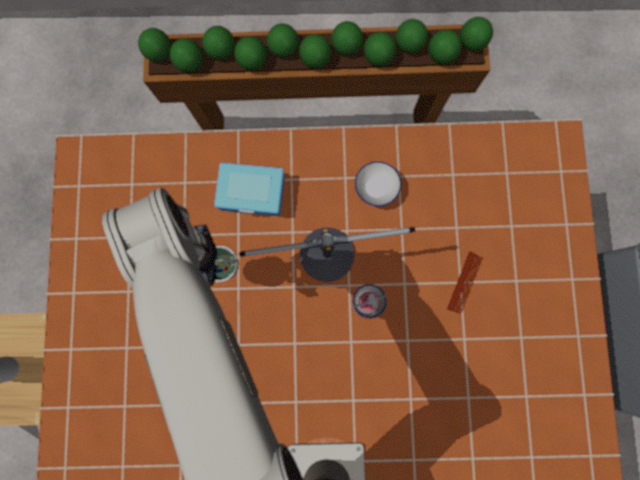

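Run:
```python
from h import *
o=bot.get_obs();Rm=R.from_quat(o['tool_rot']).as_matrix();g=o['eef_pos']+.155*Rm[:,0]
print(g,proj("side",g-[0,0,.0014]), proj("side",[.564,.1755,.24]), proj("side",[.6075,-.2155,.24]))
for d in [[.005,0,0],[0,.005,0],[0,0,.005]]:print(np.subtract(proj("side",g+d),proj("side",g)))
import cv2
a=cv2.imread("pics/side3.png")
cv2.imwrite("pics/side3y.png",cv2.resize(a[170:210,240:310],None,fx=11,fy=11,interpolation=cv2.INTER_CUBIC))
```

```text
[0.55244048 0.2404627  0.2389873 ] (np.float64(258.3991207097876), np.float64(184.75704247594183)) (np.float64(271.8538600145417), np.float64(190.94520669859313)) (np.float64(373.375335468892), np.float64(253.1853405016149))
[ 1.77644406 -0.34816851]
[-0.68083923 -0.58206445]
[-0.15971133 -1.79058275]
```

View pics/side3y.png

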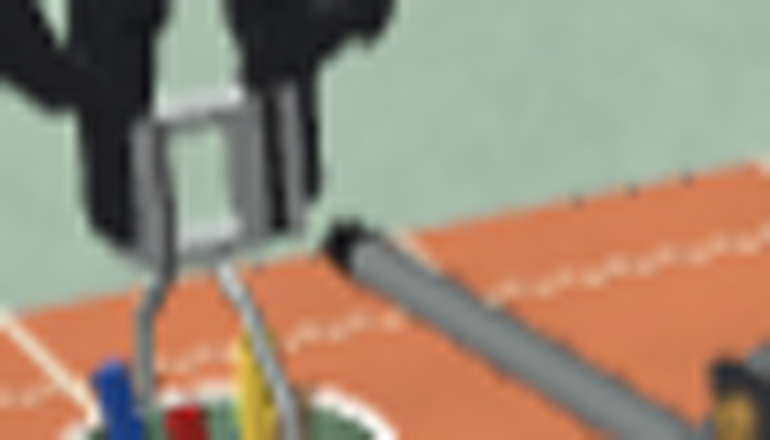

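Request:
arm_command(moves=[-0.004, -0.01, 0.002, 0, -0.006, 0, 1, -0.001, -0.014, 0.001, 0, -0.003, 0, 1, 0, -0.008, 0, 0, 0, 0, 1, 0, 0, 0, 0, 0, 0, 1, 0, 0, 0, 0, 0, 0, 1])

```text
clock: 7.75
eef_pos: [0.5591, 0.2054, 0.4003]
tool_rot: [-0.04, 0.705, 0.039, 0.707]
ft_force: [0.5, -0.3, -5.2]
grip_width: 0.0294
```

Run:
```python
from h import *
import cv2
delta([.56,.205,.242],.111,1)
for n in("wrist","side"): cv2.imwrite(f"pics/{n}4.png",cv2.cvtColor(bot.camera(n),cv2.COLOR_RGB2BGR))
a=cv2.imread("pics/side4.png")[165:215,235:300]
b=cv2.imread("pics/wrist4.png")[250:430,240:410]
cv2.imwrite("pics/c4.png",np.hstack([cv2.resize(a,(455,350),interpolation=cv2.INTER_CUBIC),cv2.resize(b,(330,350))]))
```

```text
clk 7.75 shift tool [ 0.0033 -0.0005  0.0008] turn [0.0011 0.0029 0.0017] shift after turn [ 0.0033 -0.0005  0.0008]
grasp [0.5596 0.2052 0.2453] F [ 0.47 -0.32 -5.18] T [0.012 0.008 0.012] w 0.0294 toolz [0.994 0.112 0.003] toolx [ 0.003 -0.001 -1.   ] j [ 0.35  0.43  0.27  1.4  -0.    1.81]
```

View pics/c4.png

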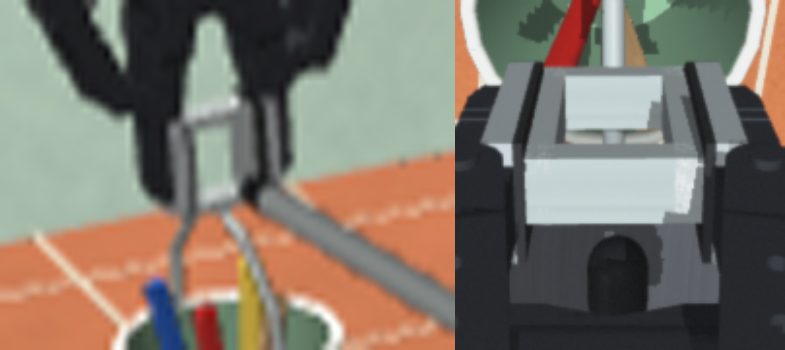

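Request:
arm_command(moves=[0.004, 0, 0, 0, 0.002, 0, 1, 0.001, -0.005, 0, 0, 0, 0, 1, 0, -0.012, 0, 0, 0, 0, 1, 0, -0.012, 0, 0, 0, 0, 1, 0, -0.012, 0, 0, 0, 0, 1, 0, -0.006, 0, 0, 0, 0, 1, 0, 0, 0, 0, 0, 0, 1, 0, 0, 0, 0, 0, 0, 1])

```text
clock: 8.52
eef_pos: [0.5648, 0.1541, 0.3938]
tool_rot: [-0.041, 0.706, 0.039, 0.706]
ft_force: [-0.2, -0.1, -3.9]
grip_width: 0.0294
```

```bash
cat >> h.py <<'E'
import cv2
def look(tag,box=(150,250,230,400),f=4):
    cv2.imwrite(f"pics/side{tag}.png",cv2.cvtColor(bot.camera("side"),cv2.COLOR_RGB2BGR))
    cv2.imwrite(f"pics/wrist{tag}.png",cv2.cvtColor(bot.camera("wrist"),cv2.COLOR_RGB2BGR))
    a=cv2.imread(f"pics/side{tag}.png")[box[0]:box[1],box[2]:box[3]]
    b=cv2.imread(f"pics/wrist{tag}.png")[250:430,240:410]
    h=350;w=int(a.shape[1]*h/a.shape[0]); w=min(w,460)
    s=w/a.shape[1]; A=cv2.resize(a,None,fx=s,fy=s,interpolation=cv2.INTER_CUBIC)
    B=cv2.resize(b,(330,350)); c=np.zeros((350,w+330,3),np.uint8);c[:A.shape[0],:A.shape[1]]=A[:350];c[:,w:]=B
    cv2.imwrite(f"pics/c{tag}.png",c)
E
python3 - <<'E'
from h import *
delta([.5736,.0844,.241],.111,1)
look(5)
E
```

```text
clk 8.52 shift tool [-0.002  -0.0703  0.0009] turn [ 0.0019 -0.0009  0.0024] shift after turn [-0.0022 -0.0703  0.001 ]
grasp [0.5647 0.1538 0.2388] F [-0.15 -0.15 -3.94] T [-0.002 -0.017  0.009] w 0.0294 toolz [ 0.994  0.113 -0.001] toolx [-0.001 -0.002 -1.   ] j [ 0.27  0.42  0.23  1.38 -0.    1.72]
```

View pics/c5.png

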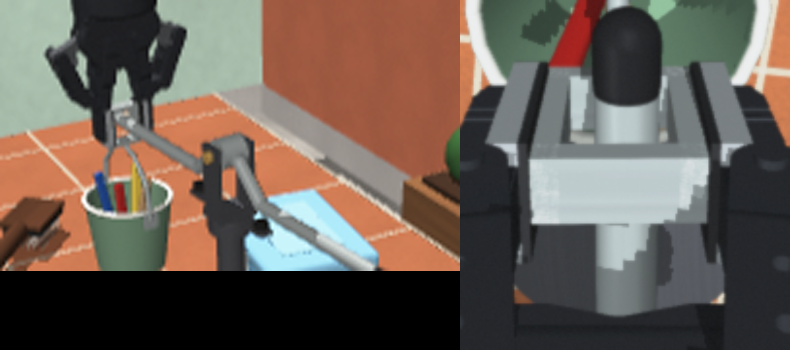

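Request:
arm_command(moves=[-0.001, -0.006, 0.0015, 0, 0, 0, 1, -0.001, -0.014, 0, 0, 0, 0, 1, 0, -0.018, 0, 0, 0, 0, 1, 0, -0.018, 0, 0, 0, 0, 1, 0, -0.01, 0, 0, 0, 0, 1, 0, -0.005, 0, 0, 0, 0, 1, 0, 0, 0, 0, 0, 0, 1, 0, 0, 0, 0, 0, 0, 1])

```text
clock: 9.28
eef_pos: [0.5754, 0.0801, 0.3969]
tool_rot: [-0.042, 0.706, 0.041, 0.706]
ft_force: [-0.3, -0.2, -4.0]
grip_width: 0.0293
```

Run:
```python
from h import *
delta([.5736,.0844,.241],.111,1)
look(6)
```

```text
clk 9.28 shift tool [ 0.0008  0.0045 -0.0013] turn [0.0064 0.0008 0.0024] shift after turn [ 0.0009  0.0045 -0.0013]
grasp [0.5756 0.0797 0.2419] F [-0.33 -0.17 -3.99] T [-0.006  0.051  0.042] w 0.0293 toolz [0.993 0.117 0.001] toolx [ 0.001 -0.002 -1.   ] j [ 0.14  0.41  0.22  1.38 -0.    1.59]
```

View pics/c6.png

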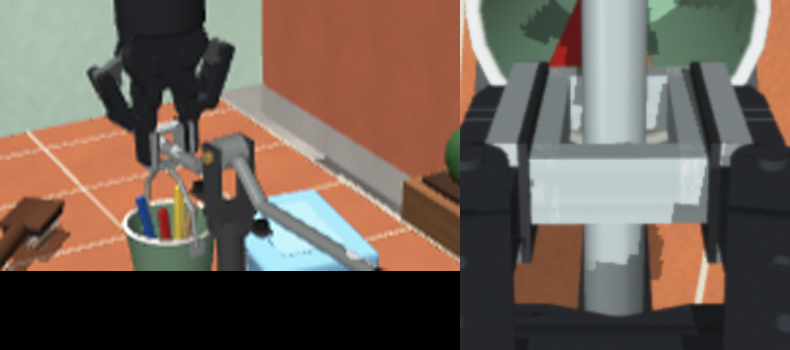

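Request:
arm_command(moves=[0.002, 0, 0, 0, 0, 0, 1, 0.0025, 0, 0, 0, 0, 0, 1, 0.0025, 0, 0, 0, 0, 0, 1, 0.0025, 0, 0, 0, 0, 0, 1, 0.0025, 0, 0, 0, 0, 0, 1, 0.002, 0, 0, 0, 0, 0, 1, 0.002, 0, 0, 0, 0, 0, 1, 0.002, 0, 0, 0, 0, 0, 1, 0.002, 0, 0, 0, 0, 0, 1, 0.001, 0, 0, 0, 0, 0, 1, 0, 0, 0, 0, 0, 0, 1, 0, 0, 0, 0, 0, 0, 1])

```text
clock: 10.38
eef_pos: [0.575, 0.0839, 0.3742]
tool_rot: [-0.044, 0.705, 0.043, 0.706]
ft_force: [-0.4, 1.1, -3.3]
grip_width: 0.029
```

Run:
```python
from h import *
delta([.5736,.0797,.22],.111,1)
look(7)
```

```text
clk 10.38 shift tool [-0.0008 -0.004  -0.0019] turn [0.0126 0.0016 0.0016] shift after turn [-0.0008 -0.004  -0.0018]
grasp [0.5752 0.0837 0.2192] F [-0.42  1.07 -3.33] T [ 0.023  0.002 -0.042] w 0.029 toolz [0.992 0.123 0.002] toolx [ 0.002 -0.001 -1.   ] j [ 0.15  0.41  0.17  1.33 -0.    1.59]
```

View pics/c7.png

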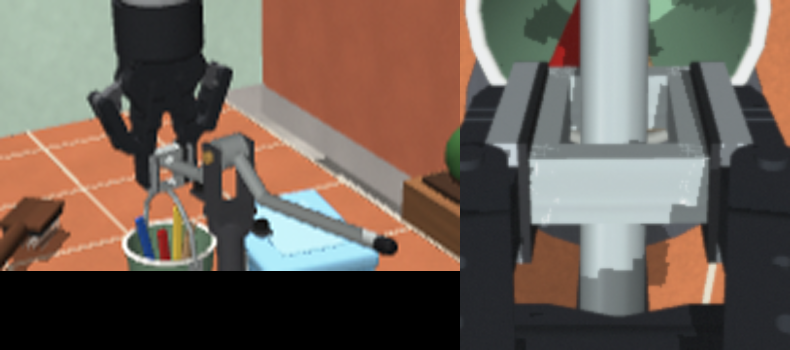

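Request:
arm_command(moves=[0.0015, 0, 0, 0, 0, 0, 1, 0.0015, 0, 0, 0, 0, 0, 1, 0.001, 0, 0, 0, 0, 0, 1, 0, 0, 0, 0, 0, 0, 1])

```text
clock: 10.82
eef_pos: [0.5744, 0.0838, 0.3741]
tool_rot: [-0.044, 0.704, 0.043, 0.708]
ft_force: [0.0, 0.4, -3.8]
grip_width: 0.0291
```

Run:
```python
from h import *
weigh(4)
delta([.5736,.0797,.22],.111,1)
```

```text
Fmean [-1.23  0.02  0.06] sd [0.34 0.38 0.47] T [-0.017  0.272 -0.011]
clk 11.02 shift tool [-0.0011 -0.0039 -0.0015] turn [0.0124 0.0053 0.0015] shift after turn [-0.0011 -0.004  -0.0014]
grasp [0.5754 0.0837 0.2189] F [-1.54  0.09 -0.08] T [-0.022  0.28  -0.014] w 0.0294 toolz [0.992 0.123 0.005] toolx [ 0.005 -0.001 -1.   ] j [ 0.15  0.41  0.17  1.32 -0.    1.59]
```

Request:
arm_command(moves=[0, 0, 0, 0, 0, 0, 0.32, 0, 0, 0, 0, 0, 0, 0.28, 0, 0, 0, 0, 0, 0, 0.25, 0, 0, 0, 0, 0, 0, 0.2, 0, 0, 0, 0, 0, 0, 0.1, 0, 0, 0, 0, 0, 0, 0, 0, 0, 0, 0, 0, 0, -0.1, 0, 0, 0, 0, 0, 0, -0.2, 0, 0, 0, 0, 0, 0, -0.2])

```text
clock: 11.77
eef_pos: [0.5763, 0.0839, 0.3749]
tool_rot: [-0.044, 0.702, 0.043, 0.71]
ft_force: [-0.4, 0.0, 0.5]
grip_width: 0.0517
```

Run:
```python
from h import *
delta([.5736,.0797,.22],.111,1)
look(8)
```

```text
clk 11.77 shift tool [-0.0002 -0.0039 -0.0032] turn [0.0124 0.011  0.0016] shift after turn [-0.0001 -0.0039 -0.0031]
grasp [0.578  0.0839 0.2199] F [-0.37  0.05  0.53] T [-0.001 -0.023 -0.095] w 0.0517 toolz [0.992 0.123 0.011] toolx [ 0.011 -0.    -1.   ] j [ 0.15  0.41  0.17  1.32 -0.    1.59]
```

View pics/c8.png

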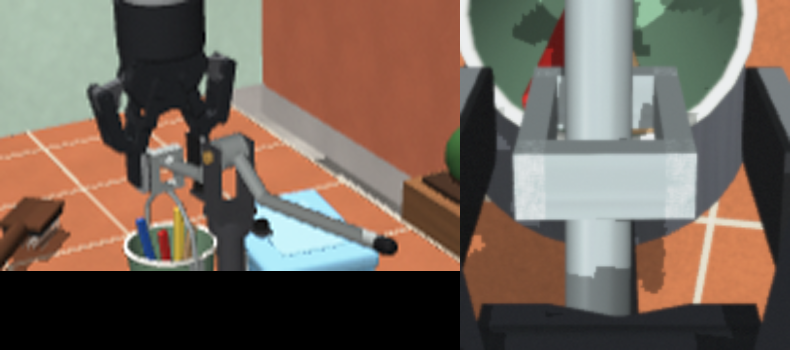

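Request:
arm_command(moves=[-0.006, 0, -0.001, 0, 0, 0, -0.2, -0.015, 0, -0.001, 0, 0.003, 0, -0.2, -0.025, 0, 0, 0, 0.004, 0, -0.2, -0.03, 0, 0, 0, 0, 0, -0.3, -0.03, 0, 0, 0, 0, 0, -0.5, -0.018, 0, 0, 0, 0, 0, -1, -0.006, 0, 0, 0, 0, 0, -1, 0, 0, 0, 0, 0, 0, -1])

```text
clock: 12.53
eef_pos: [0.5719, 0.0836, 0.5107]
tool_rot: [-0.044, 0.706, 0.043, 0.705]
ft_force: [-0.6, -0.4, -0.3]
grip_width: 0.0856
```

Run:
```python
from h import *
delta([.452,-.13,.27],.29,1)
look(9)
```

```text
clk 12.53 shift tool [ 0.0862 -0.1971 -0.1452] turn [-0.1666 -0.0013  0.0016] shift after turn [ 0.0857 -0.1704 -0.176 ]
grasp [0.5717 0.0833 0.3557] F [-0.59 -0.41 -0.32] T [ 0.021 -0.06   0.008] w 0.0856 toolz [ 0.992  0.123 -0.001] toolx [-0.001 -0.002 -1.   ] j [ 0.15  0.39  0.49  1.67 -0.    1.59]
```

View pics/side9.png

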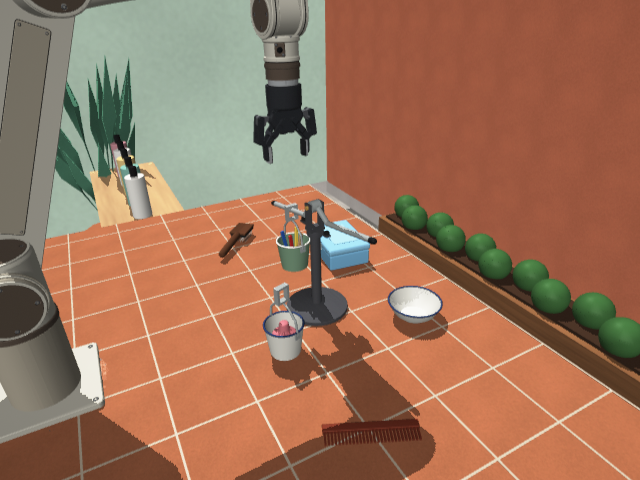

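The side view shows the green pail hanging on the left arm near (292,250), with the bar at its stop. Next is the white pail.

Request:
arm_command(moves=[0, -0.005, -0.008, -0.02, 0, 0, -1, 0, -0.012, -0.02, -0.03, 0, 0, -1, 0, -0.018, -0.026, -0.03, 0, 0, -1, 0, -0.024, -0.026, -0.03, 0, 0, -1, 0, -0.026, -0.026, -0.03, 0, 0, -1, 0, -0.026, -0.026, -0.02, 0, 0, -1, 0.005, -0.026, -0.02, 0, 0, 0, -1, 0.012, -0.02, -0.012, 0, 0, 0, -1, 0.016, -0.012, -0.006, 0, 0, 0, -1, 0.016, -0.004, 0, 0, 0, 0, -1, 0.012, 0, 0, 0, 0, 0, -1, 0.006, 0, 0, 0, 0, 0, -1, 0, 0, 0, 0, 0, 0, -1, 0, 0, 0, 0, 0, 0, -1])

```text
clock: 13.8
eef_pos: [0.434, -0.1286, 0.4136]
tool_rot: [-0.1, 0.716, 0.107, 0.682]
ft_force: [0.1, -0.3, -0.8]
grip_width: 0.0856
```

Run:
```python
from h import *
delta([.452,-.13,.25],.29,1)
a=cv2.cvtColor(bot.camera("wrist"),cv2.COLOR_RGB2BGR)
cv2.imwrite("pics/w10.png",a)
```

```text
clk 13.80 shift tool [ 0.0077 -0.0067  0.0172] turn [ 0.0036 -0.0467 -0.0172] shift after turn [ 0.0086 -0.0065  0.0168]
grasp [ 0.4263 -0.1281  0.2588] F [ 0.13 -0.25 -0.84] T [-0.002 -0.047  0.073] w 0.0856 toolz [ 0.956  0.289 -0.047] toolx [-0.05   0.003 -0.999] j [-0.28  0.17 -0.07  1.39 -0.01  0.99]
```

View pics/w10.png

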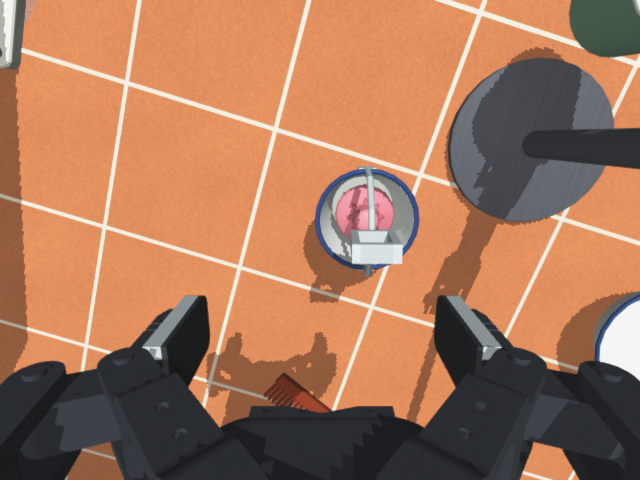

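Run:
```python
import cv2
a=cv2.imread("pics/w10.png")
cv2.imwrite("pics/w10z.png",cv2.resize(a[160:290,305:435],None,fx=4.5,fy=4.5,interpolation=cv2.INTER_CUBIC))
```

```text
(no output)
```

View pics/w10z.png

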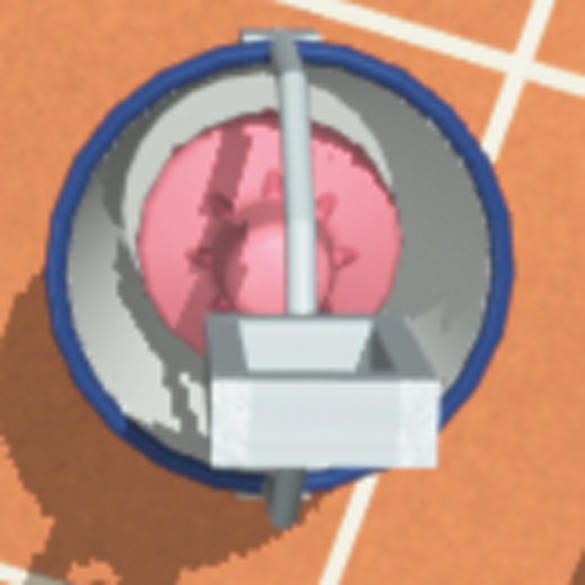

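The white stirrup's top face runs from about (352,244) to (402,264) in the full wrist picture, with its edges parallel to the jaw axis.

Run:
```python
from h import *
o=bot.get_obs();W=wristT(o);st(o)
def pl(x,y,z): return plane("wrist",(x/4.5+305,y/4.5+160),z,W)
_g=bot.get_calibration('wrist')
import h
def ray2(n,uv,wc=None):
    K=np.array(_g['mtx']);d=np.array([(uv[0]-K[0,2])/K[0,0],-(uv[1]-K[1,2])/K[1,1],-1.]);return W[:3,3],W[:3,:3]@d
h.ray=ray2
P=np.array([pl(*q,.165) for q in[(210,378),(440,378),(438,467),(211,467)]])
print(P,P.mean(0)); e=P[1]-P[0]+P[2]-P[3];print(np.linalg.norm(e)/2,np.arctan2(e[1],e[0]))
print(pl(280,268,.072))
delta([P.mean(0)[0],P.mean(0)[1],.148],.29,1)
```

```text
grasp [ 0.4264 -0.128   0.2589] F [-0.35 -0.48  0.25] T [-0.026 -0.025  0.008] w 0.0856 toolz [ 0.956  0.29  -0.047] toolx [-0.05   0.003 -0.999] j [-0.28  0.17 -0.07  1.39 -0.01  0.99]
[[ 0.43940879 -0.11973379  0.165     ]
 [ 0.46818284 -0.1105998   0.165     ]
 [ 0.47213974 -0.12229601  0.165     ]
 [ 0.44337478 -0.13151202  0.165     ]] [ 0.45577654 -0.12103541  0.165     ]
0.03019710718010892 0.3087176987336764
[ 0.45603224 -0.12003281  0.072     ]
clk 13.85 shift tool [ 0.1095 -0.0011  0.028 ] turn [ 0.0039 -0.0467 -0.0172] shift after turn [0.1107 0.0009 0.0229]
grasp [ 0.4264 -0.128   0.2589] F [-0.35 -0.48  0.25] T [-0.026 -0.025  0.008] w 0.0856 toolz [ 0.956  0.29  -0.047] toolx [-0.05   0.003 -0.999] j [-0.28  0.17 -0.07  1.39 -0.01  0.99]
```

Request:
arm_command(moves=[0, 0, 0.01, 0.006, -0.025, -0.009, -1, 0, 0, 0.01, 0.006, -0.02, -0.007, -1, 0.01, 0.001, 0.004, 0, -0.005, 0, -1, 0.018, 0, 0, 0, 0, 0, -1, 0.018, 0, 0, 0, 0, 0, -1, 0.012, 0, 0, 0, 0, 0, -1, 0.004, 0, 0, 0, 0, 0, -1, 0, 0, 0, 0, 0, 0, -1, 0, 0, 0, 0, 0, 0, -1])

```text
clock: 14.6
eef_pos: [0.4643, -0.1169, 0.3551]
tool_rot: [-0.103, 0.692, 0.1, 0.707]
ft_force: [-0.9, 0.1, 0.8]
grip_width: 0.0852
```

Run:
```python
from h import *
delta([.4557,-.121,.148],.30,1)
```

```text
clk 14.60 shift tool [ 0.0519 -0.0011 -0.0105] turn [-0.0117  0.0202  0.0074] shift after turn [ 0.0521 -0.0013 -0.0094]
grasp [ 0.4676 -0.1171  0.2002] F [-0.88  0.12  0.76] T [-0.     0.023  0.003] w 0.0852 toolz [0.959 0.284 0.02 ] toolx [ 0.021 -0.001 -1.   ] j [-0.25  0.22 -0.16  1.18  0.    1.03]
```

Request:
arm_command(moves=[0.004, 0, -0.006, -0.007, 0.012, 0.004, -1, 0.01, -0.001, -0.002, -0.004, 0.004, 0.002, -1, 0.015, 0, 0, 0, 0, 0, -1, 0.008, 0, 0, 0, 0, 0, -1, 0, 0, 0, 0, 0, 0, -1, 0, 0, 0, 0, 0, 0, -1])

```text
clock: 15.1
eef_pos: [0.4577, -0.121, 0.319]
tool_rot: [-0.107, 0.696, 0.105, 0.702]
ft_force: [0.3, -0.1, -0.1]
grip_width: 0.0858
```

Run:
```python
from h import *
delta([.4557,-.121,.148],.30,1)
```

```text
clk 15.10 shift tool [ 0.016   0.0006 -0.0021] turn [0.0011 0.0084 0.0047] shift after turn [ 0.016   0.0006 -0.0019]
grasp [ 0.4592 -0.1213  0.164 ] F [ 0.26 -0.13 -0.12] T [0.016 0.02  0.022] w 0.0858 toolz [0.955 0.297 0.008] toolx [ 0.009 -0.002 -1.   ] j [-0.26  0.24 -0.23  1.09  0.    1.01]
```

Request:
arm_command(moves=[0.007, 0, -0.002, 0, 0.006, 0.003, -1, 0.006, 0.0005, 0, 0, 0, 0, -0.5, 0.001, 0, 0, 0, 0, 0, 0, 0, 0, 0, 0, 0, 0, 0.2, 0, 0, 0, 0, 0, 0, 0.3, 0, 0, 0, 0, 0, 0, 0.5, 0, 0, 0, 0, 0, 0, 1, 0, 0, 0, 0, 0, 0, 1, 0, 0, 0, 0, 0, 0, 1, 0, 0, 0, 0, 0, 0, 1])

```text
clock: 15.93
eef_pos: [0.4556, -0.1215, 0.3049]
tool_rot: [-0.107, 0.698, 0.105, 0.7]
ft_force: [-0.1, -0.2, -1.8]
grip_width: 0.0292
```

Run:
```python
from h import *
delta([.4557,-.121,.148],.30,1)
look(11)
```

```text
clk 15.93 shift tool [0.0019 0.0005 0.0002] turn [0.0009 0.002  0.0026] shift after turn [0.0019 0.0005 0.0002]
grasp [ 0.456  -0.1218  0.1499] F [-0.07 -0.24 -1.78] T [ 0.029  0.042 -0.024] w 0.0292 toolz [0.955 0.296 0.002] toolx [ 0.003 -0.002 -1.   ] j [-0.26  0.25 -0.25  1.06 -0.    1.01]
```

View pics/wrist11.png

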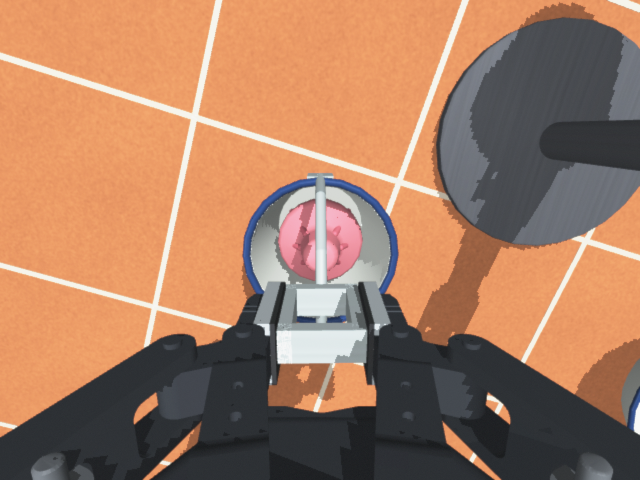

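Request:
arm_command(moves=[-0.004, 0, 0, 0, 0, 0, 1, -0.012, 0, 0, 0, 0, 0, 1, -0.022, 0, 0, 0, 0, 0, 1, -0.027, 0, 0, 0, 0, 0, 1, -0.026, 0, 0, 0, 0, 0, 1, -0.018, 0, 0, 0, 0, 0, 1, -0.006, 0, 0, 0, 0, 0, 1, 0, 0, 0, 0, 0, 0, 1, 0, 0, 0, 0, 0, 0, 1, 0, 0, 0, 0, 0, 0, 1])

```text
clock: 16.87
eef_pos: [0.4538, -0.1205, 0.4211]
tool_rot: [-0.105, 0.701, 0.107, 0.697]
ft_force: [-0.8, -0.1, -2.9]
grip_width: 0.0291
```

Run:
```python
from h import *
weigh()
a=cv2.cvtColor(bot.camera("top"),cv2.COLOR_RGB2BGR);cv2.imwrite("pics/top12.png",a)
b=cv2.cvtColor(bot.camera("side"),cv2.COLOR_RGB2BGR);cv2.imwrite("pics/side12.png",b)
cv2.imwrite("pics/c12.png",np.vstack([cv2.resize(a[205:285,230:430],None,fx=3.5,fy=3.5,interpolation=cv2.INTER_CUBIC),cv2.resize(b[180:260,200:400],None,fx=3.5,fy=3.5,interpolation=cv2.INTER_CUBIC)]))
delta([.61,-.27,.27],.111,1)
```

```text
Fmean [ 0.11 -0.09 -2.83] sd [0.56 0.5  0.37] T [-0.012 -0.022  0.007]
clk 17.57 shift tool [-0.0041 -0.189   0.1046] turn [ 0.1903 -0.0054 -0.0029] shift after turn [-0.0029 -0.1658  0.1385]
grasp [ 0.4531 -0.1203  0.2671] F [ 0.25 -0.67 -3.63] T [-0.011 -0.033 -0.011] w 0.0289 toolz [ 0.955  0.297 -0.005] toolx [-0.006  0.002 -1.   ] j [-0.26  0.18 -0.03  1.37  0.    1.01]
```

View pics/c12.png

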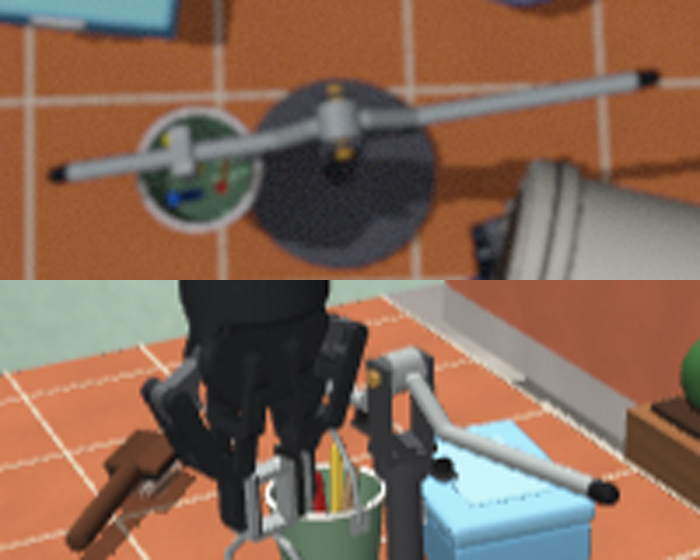

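Run:
```python
from h import *
t=lambda x,y:(x/3.5+230,y/3.5+205); s=lambda x,y:(x/3.5+200,y/3.5+180)
print(tri(ray("top",t(648,76)),ray("side",s(604,212))))
L=plane("top",t(58,175),.2145);print(L,"R@.268",plane("top",t(648,76),.268))
g=plane("top",t(179,152),.238);print("G strap",g)
print("hub",plane("top",t(338,108),.275), "yellow ends",plane("top",t(334,88),.27),plane("top",t(343,153),.27))
```

```text
(array([ 0.60818355, -0.21223666,  0.26546663]), np.float64(0.0024860328832079196))
[0.56393457 0.16533397 0.2145    ] R@.268 [ 0.60886351 -0.21236524  0.268     ]
G strap [0.57361487 0.0838097  0.238     ]
hub [ 0.59322466 -0.01852869  0.275     ] yellow ends [ 0.60672071 -0.01643876  0.27      ] [ 0.56569497 -0.02082609  0.27      ]
```

Request:
arm_command(moves=[0, -0.008, 0, 0.02, 0, 0, 1, -0.001, -0.018, 0, 0.03, 0, 0, 1, -0.001, -0.026, 0, 0.035, -0.002, 0, 1, 0, -0.03, 0, 0.035, -0.002, 0, 1, 0, -0.03, 0, 0.03, 0, 0, 1, 0, -0.026, 0.004, 0.02, 0, 0, 1, 0, -0.018, 0.012, 0.01, 0, 0, 1, 0, -0.006, 0.02, 0, 0, 0, 1, 0, 0, 0.024, 0, 0, 0, 1, 0, 0, 0.02, 0, 0, 0, 1, 0, 0, 0.01, 0, 0, 0, 1, 0, 0, 0.004, 0, 0, 0, 1, 0, 0, 0, 0, 0, 0, 1, 0, 0, 0, 0, 0, 0, 1])

```text
clock: 18.73
eef_pos: [0.5841, -0.2852, 0.4197]
tool_rot: [-0.035, 0.708, 0.034, 0.705]
ft_force: [-0.2, -0.7, -2.7]
grip_width: 0.0288
```

Run:
```python
from h import *
delta([.6154,-.267,.275],.114,1)
```

```text
clk 18.73 shift tool [-0.0104  0.0151  0.0329] turn [-0.0168 -0.0037  0.0005] shift after turn [-0.0103  0.0145  0.0332]
grasp [ 0.5835 -0.2854  0.2647] F [-0.2  -0.68 -2.74] T [-0.015  0.028 -0.004] w 0.0288 toolz [ 0.995  0.097 -0.004] toolx [-0.004 -0.001 -1.   ] j [-0.45  0.55  0.51  1.53 -0.    1.02]
```

Request:
arm_command(moves=[-0.005, 0.003, 0.01, -0.008, -0.002, 0, 1, -0.005, 0.004, 0.014, -0.006, -0.002, 0, 1, -0.001, 0.005, 0.007, 0, 0, 0, 1, 0, 0.002, 0.001, 0, 0, 0, 1, 0, 0, 0, 0, 0, 0, 1, 0, 0, 0, 0, 0, 0, 1])

```text
clock: 19.23
eef_pos: [0.6111, -0.2687, 0.431]
tool_rot: [-0.038, 0.708, 0.038, 0.704]
ft_force: [-0.0, 0.7, -3.0]
grip_width: 0.0291
```

Run:
```python
from h import *
delta([.6154,-.267,.275],.114,1)
o=bot.get_obs();Rm=R.from_quat(o['tool_rot']).as_matrix();g=o['eef_pos']+.155*Rm[:,0]
print("side pred eye",proj("side",g-[0,0,.0035]),"tip pred",proj("side",[.6085,-.2155,.2665]))
look(13)
a=cv2.imread("pics/side13.png");cv2.imwrite("pics/s13.png",cv2.resize(a[190:290,320:430],None,fx=6,fy=6,interpolation=cv2.INTER_CUBIC))
```

```text
clk 19.23 shift tool [0.0009 0.0012 0.0044] turn [-0.0067 -0.0046 -0.0001] shift after turn [0.001  0.0012 0.0044]
grasp [ 0.6104 -0.2687  0.276 ] F [-0.05  0.65 -3.05] T [ 0.002 -0.013 -0.003] w 0.0291 toolz [ 0.994  0.107 -0.005] toolx [-0.005 -0.    -1.   ] j [-0.41  0.6   0.61  1.59 -0.    1.05]
side pred eye (np.float64(392.6726206711225), np.float64(249.75534341786656)) tip pred (np.float64(374.38890308225484), np.float64(240.60573594125108))
```

View pics/s13.png

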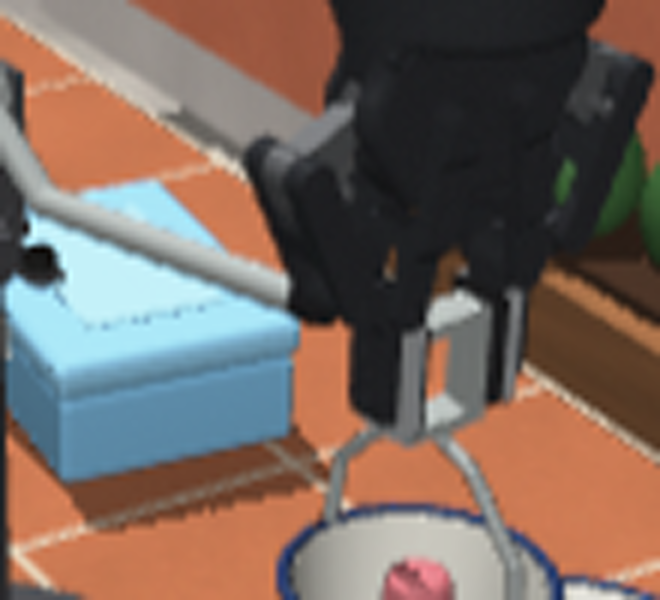

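View pics/wrist13.png

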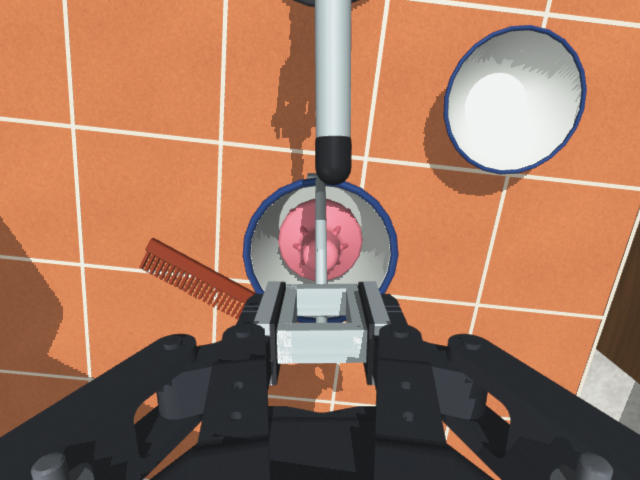

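Request:
arm_command(moves=[0.001, 0.006, 0.004, -0.005, -0.003, 0, 1, 0.001, 0.012, 0.001, -0.003, -0.002, 0, 1, 0, 0.012, 0, 0, 0, 0, 1, 0, 0.005, 0, 0, 0, 0, 1, 0, 0, 0, 0, 0, 0, 1, 0, 0, 0, 0, 0, 0, 1])

```text
clock: 19.83
eef_pos: [0.6107, -0.2317, 0.4287]
tool_rot: [-0.04, 0.706, 0.04, 0.706]
ft_force: [0.7, -0.9, -2.9]
grip_width: 0.029
```

Run:
```python
from h import *
delta([.611,-.235,.273],.114,1)
look(14,(200,270,330,420))
```

```text
clk 19.83 shift tool [ 0.0007 -0.0033 -0.0001] turn [-0.0003 -0.0001 -0.0004] shift after turn [ 0.0007 -0.0033 -0.0001]
grasp [ 0.6106 -0.2316  0.2737] F [ 0.67 -0.88 -2.91] T [-0.008 -0.034  0.014] w 0.029 toolz [ 0.994  0.113 -0.   ] toolx [-0.  0. -1.] j [-0.36  0.56  0.54  1.55  0.    1.09]
```

View pics/c14.png

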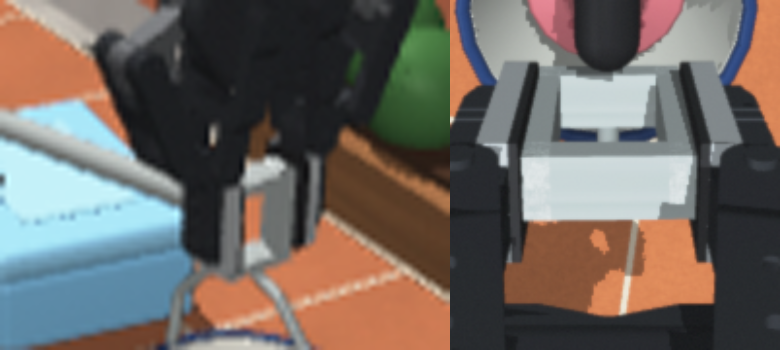

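Request:
arm_command(moves=[0, 0.006, 0, 0, 0, 0, 1, 0, 0.01, 0, 0, 0, 0, 1, 0.0005, 0.012, 0, 0, 0, 0, 1, 0.0005, 0.01, 0, 0, 0, 0, 1, 0, 0.004, 0, 0, 0, 0, 1, 0, 0, 0, 0, 0, 0, 1, 0, 0, 0, 0, 0, 0, 1])

```text
clock: 20.52
eef_pos: [0.6054, -0.1863, 0.4274]
tool_rot: [-0.04, 0.706, 0.04, 0.706]
ft_force: [-0.4, -0.2, -2.8]
grip_width: 0.029
```

Run:
```python
from h import *
delta([.611,-.235,.273],.114,1)
look(15,(200,270,330,420))
```

```text
clk 20.52 shift tool [-0.0006 -0.0491  0.0001] turn [-0.0013  0.     -0.0006] shift after turn [-0.0006 -0.0491  0.    ]
grasp [ 0.6054 -0.1862  0.2724] F [-0.37 -0.18 -2.75] T [-0.006  0.017 -0.014] w 0.029 toolz [0.994 0.112 0.   ] toolx [-0.     0.001 -1.   ] j [-0.3   0.51  0.46  1.52  0.    1.16]
```

View pics/c15.png

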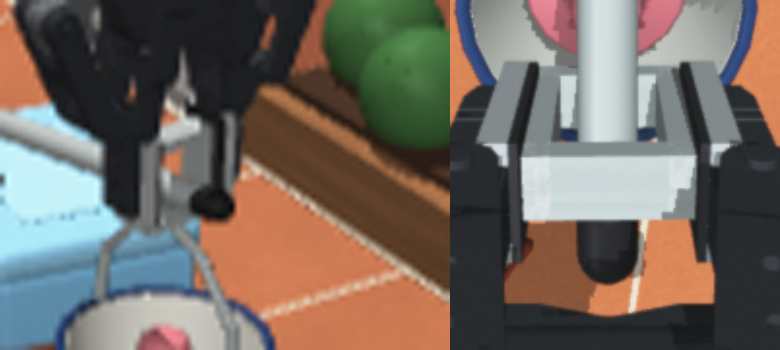

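Request:
arm_command(moves=[0.003, 0.001, 0, 0, 0, 0, 1, 0.004, 0.001, 0, 0, 0, 0, 1, 0.003, 0, 0, 0, 0, 0, 1, 0.0025, 0, 0, 0, 0, 0, 1, 0.0025, 0, 0, 0, 0, 0, 1, 0.0025, 0, 0, 0, 0, 0, 1, 0.0025, 0, 0, 0, 0, 0, 1, 0.0025, 0, 0, 0, 0, 0, 1, 0.0025, 0, 0, 0, 0, 0, 1, 0.002, 0, 0, 0, 0, 0, 1, 0.001, 0, 0, 0, 0, 0, 1, 0, 0, 0, 0, 0, 0, 1])

```text
clock: 21.62
eef_pos: [0.6052, -0.1855, 0.3981]
tool_rot: [-0.038, 0.705, 0.039, 0.707]
ft_force: [-1.0, 2.1, -0.9]
grip_width: 0.0289
```

Run:
```python
from h import *
weigh(5)
delta([.611,-.235,.2355],.114,1)
look(16,(170,280,240,420))
```

```text
Fmean [-0.59  1.11 -0.04] sd [0.29 0.23 0.31] T [ 0.212  0.145 -0.024]
clk 21.87 shift tool [ 0.0079 -0.0498  0.0003] turn [-0.0039  0.0035 -0.0011] shift after turn [ 0.008  -0.0498  0.0002]
grasp [ 0.6057 -0.1854  0.2435] F [-0.56  0.97  0.08] T [ 0.196  0.148 -0.007] w 0.029 toolz [0.994 0.11  0.004] toolx [ 0.003  0.001 -1.   ] j [-0.3   0.51  0.39  1.45  0.    1.16]
```

View pics/c16.png

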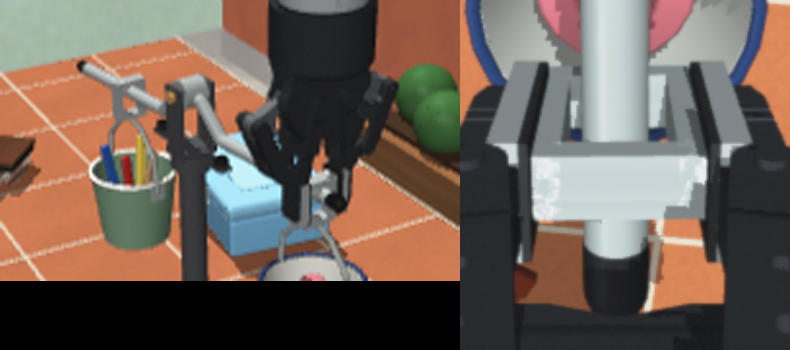

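Request:
arm_command(moves=[0.001, 0.001, 0, 0, 0, 0, 1, 0.001, 0.001, 0, 0, 0, 0, 1, 0, 0, 0, 0, 0, 0, 1, 0, 0, 0, 0, 0, 0, 1])

```text
clock: 22.3
eef_pos: [0.6051, -0.1846, 0.3967]
tool_rot: [-0.039, 0.704, 0.038, 0.708]
ft_force: [-0.5, 0.8, -0.3]
grip_width: 0.0288
```

```bash
cat >> h.py <<'E'
def cap(img,box):
    """weighted centroid of the dark cap in a side picture (BGR), box=(r0,r1,c0,c1)"""
    r0,r1,c0,c1=box;g=img[r0:r1,c0:c1].max(2).astype(float)
    w=np.clip(80-g,0,None); ys,xs=np.mgrid[r0:r1,c0:c1]
    n,lab,stt,cen=cv2.connectedComponentsWithStats((w>0).astype(np.uint8))
    return [(round((xs*w*(lab==i)).sum()/(w*(lab==i)).sum(),2),round((ys*w*(lab==i)).sum()/(w*(lab==i)).sum(),2),int(stt[i,4])) for i in range(1,n) if stt[i,4]>3]
E
python3 - <<'E'
from h import *
weigh(5)
delta([.611,-.235,.2355],.114,1)
look(17,(170,280,240,420))
for n in("side0","side9","side16","side17"):
    a=cv2.imread(f"pics/{n}.png");print(n,cap(a,(183,212,262,284)),cap(a,(230,262,362,384)))
E
```

```text
Fmean [-0.53  0.23 -0.04] sd [0.56 0.52 0.39] T [ 0.056  0.096 -0.003]
clk 22.55 shift tool [ 0.0063 -0.0508  0.0004] turn [-0.005   0.0043  0.0021] shift after turn [ 0.0062 -0.0508  0.0001]
grasp [ 0.6058 -0.1848  0.2417] F [ 0.24 -0.67 -0.25] T [ 0.034  0.108 -0.01 ] w 0.029 toolz [0.994 0.109 0.004] toolx [ 0.004 -0.002 -1.   ] j [-0.3   0.51  0.38  1.44 -0.    1.17]
side0 [(np.float64(270.53), np.float64(191.86), 8)] [(np.float64(370.58), np.float64(252.54), 43)]
side9 [(np.float64(272.54), np.float64(202.35), 8)] [(np.float64(371.97), np.float64(240.5), 46)]
side16 [(np.float64(271.15), np.float64(195.12), 7)] [(np.float64(362.1), np.float64(230.5), 4), (np.float64(372.59), np.float64(239.71), 177)]
side17 [(np.float64(270.99), np.float64(194.52), 8)] [(np.float64(372.73), np.float64(239.71), 183)]
```

View pics/c17.png

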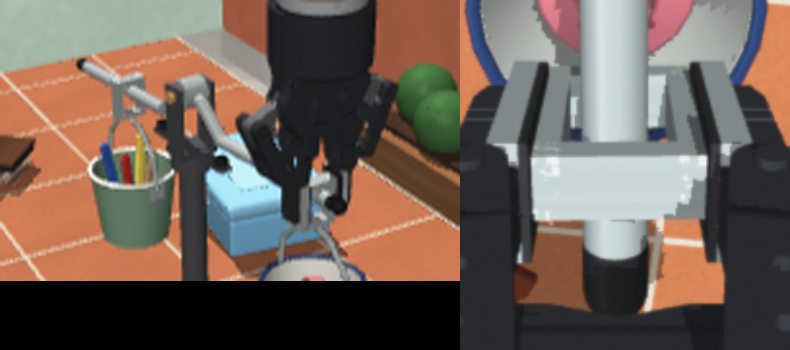

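Request:
arm_command(moves=[0.002, 0.0005, 0, 0, -0.002, 0, 1, 0.002, 0.0005, 0, 0, -0.002, 0, 1, 0.002, 0.0005, 0, 0, 0, 0, 1, 0.001, 0, 0, 0, 0, 0, 1, 0, 0, 0, 0, 0, 0, 1, 0, 0, 0, 0, 0, 0, 1])

```text
clock: 23.15
eef_pos: [0.6047, -0.1833, 0.3888]
tool_rot: [-0.039, 0.703, 0.037, 0.709]
ft_force: [-1.1, -0.0, 0.4]
grip_width: 0.0293
```

Run:
```python
from h import *
weigh(8)
delta([.611,-.235,.2355],.114,1)
look(18,(170,280,240,420))
for n in("side0","side18"):
    a=cv2.imread(f"pics/{n}.png");print(n,cap(a,(183,212,262,284)))
```

```text
Fmean [-0.75 -0.46 -0.02] sd [0.52 0.48 0.53] T [-0.048  0.148  0.001]
clk 23.55 shift tool [-0.0014 -0.052   0.0007] turn [-0.0056  0.0082  0.0031] shift after turn [-0.0015 -0.052   0.0004]
grasp [ 0.606  -0.1837  0.234 ] F [-1.11 -0.95 -0.81] T [-0.039  0.13   0.004] w 0.0295 toolz [0.994 0.108 0.008] toolx [ 0.009 -0.002 -1.   ] j [-0.29  0.51  0.36  1.41  0.    1.17]
side0 [(np.float64(270.53), np.float64(191.86), 8)]
side18 [(np.float64(270.46), np.float64(191.04), 8)]
```

Request:
arm_command(moves=[0, 0, 0, 0, 0, 0, 0.33, 0, 0, 0, 0, 0, 0, 0.31, 0, 0, 0, 0, 0, 0, 0.29, 0, 0, 0, 0, 0, 0, 0.27, 0, 0, 0, 0, 0, 0, 0.25, 0, 0, 0, 0, 0, 0, 0.23, 0, 0, 0, 0, 0, 0, 0.2, 0, 0, 0, 0, 0, 0, 0.2])

```text
clock: 24.32
eef_pos: [0.6053, -0.1831, 0.3892]
tool_rot: [-0.039, 0.702, 0.038, 0.71]
ft_force: [0.4, -0.4, 0.0]
grip_width: 0.034
```

Run:
```python
from h import *
st()
for i in range(6):
    bot.camera("wrist")
    a=cv2.cvtColor(bot.camera("side"),cv2.COLOR_RGB2BGR);print(bot.get_obs()['clock'],cap(a,(183,212,262,284)))
look(19,(170,280,240,420))
st()
```

```text
grasp [ 0.6069 -0.1834  0.2342] F [ 0.39 -0.35  0.03] T [0.037 0.052 0.011] w 0.034 toolz [0.994 0.109 0.01 ] toolx [ 0.011 -0.002 -1.   ] j [-0.29  0.51  0.36  1.41  0.    1.17]
24.4167 [(np.float64(270.76), np.float64(192.49), 9)]
24.5167 [(np.float64(270.73), np.float64(192.6), 8)]
24.6167 [(np.float64(270.73), np.float64(192.59), 8)]
24.7167 [(np.float64(270.73), np.float64(192.58), 8)]
24.8167 [(np.float64(270.73), np.float64(192.6), 8)]
24.9167 [(np.float64(270.72), np.float64(192.6), 8)]
grasp [ 0.6068 -0.1835  0.2342] F [ 0.24  0.89 -0.43] T [-0.007  0.029 -0.012] w 0.0339 toolz [0.994 0.108 0.01 ] toolx [ 0.01  -0.002 -1.   ] j [-0.29  0.51  0.36  1.41  0.    1.17]
```

View pics/c19.png

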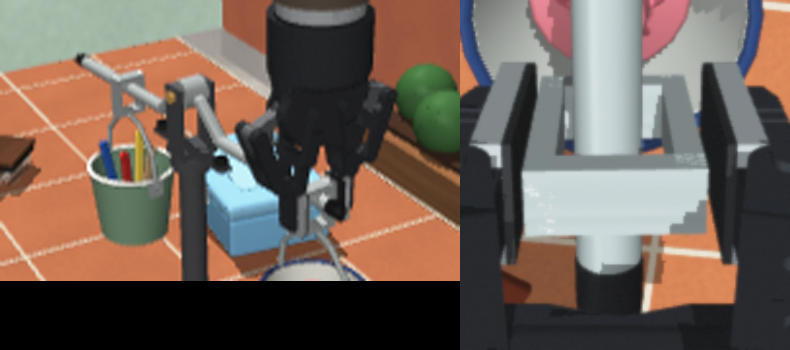

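Request:
arm_command(moves=[0, 0, 0, 0, 0, 0, 0.1, 0, 0, 0, 0, 0, 0, 0, 0, 0, 0, 0, 0, 0, -0.2, 0, 0, 0, 0, 0, 0, -0.3, 0, 0, 0, 0, 0, 0, -0.3, 0, 0, 0, 0, 0, 0, -0.3])

```text
clock: 25.52
eef_pos: [0.6052, -0.1832, 0.3892]
tool_rot: [-0.039, 0.702, 0.038, 0.71]
ft_force: [-0.5, 0.8, -0.0]
grip_width: 0.0555
```

Run:
```python
from h import *
st()
for i in range(4):
    bot.camera("wrist")
    a=cv2.cvtColor(bot.camera("side"),cv2.COLOR_RGB2BGR);print(bot.get_obs()['clock'],cap(a,(183,212,262,284)))
look(20,(170,280,240,420))
# compare the left arm's edge rows with the level picture at fixed columns
for n in("side0","side9","side20"):
    g=cv2.GaussianBlur(cv2.imread(f"pics/{n}.png"),(3,3),0).astype(float)
    sat=g.max(2)-g.min(2); out=[]
    for c in(274,277):
        col=sat[185:212,c];w=np.clip(60-col,0,None);out.append(round((w*np.arange(185,212)).sum()/w.sum(),2))
    print(n,out)
```

```text
grasp [ 0.6068 -0.1835  0.2342] F [-0.47  0.8  -0.03] T [ 0.053 -0.012 -0.028] w 0.0555 toolz [0.994 0.109 0.01 ] toolx [ 0.01  -0.002 -1.   ] j [-0.29  0.51  0.36  1.41  0.    1.17]
25.6167 [(np.float64(270.74), np.float64(192.59), 8)]
25.7167 [(np.float64(270.73), np.float64(192.59), 8)]
25.8167 [(np.float64(270.73), np.float64(192.59), 8)]
25.9167 [(np.float64(270.73), np.float64(192.6), 8)]
side0 [np.float64(190.6), np.float64(191.63)]
side9 [np.float64(194.66), np.float64(195.42)]
side20 [np.float64(190.9), np.float64(191.8)]
```

View pics/c20.png

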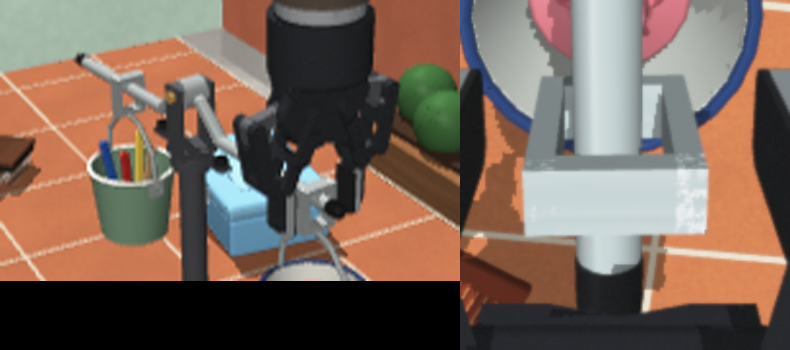

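Request:
arm_command(moves=[-0.005, 0, 0, 0, 0, 0, -0.3, -0.012, 0, 0, 0, 0, 0, -0.3, -0.02, 0, 0, 0, 0, 0, -0.3, -0.025, 0, 0, 0, 0, 0, -0.3, -0.025, 0, 0, 0, 0, 0, -0.3, -0.015, 0, 0, 0, 0, 0, -0.3, -0.005, 0, 0, 0, 0, 0, -0.3, 0, 0, 0, 0, 0, 0, -0.3])

```text
clock: 26.68
eef_pos: [0.6034, -0.1828, 0.501]
tool_rot: [-0.039, 0.704, 0.038, 0.709]
ft_force: [0.2, -0.8, -0.6]
grip_width: 0.0556
```

Run:
```python
from h import *
st()
look(21,(170,280,240,420))
for n in("side0","side9","side21"):
    a=cv2.imread(f"pics/{n}.png");print(n,cap(a,(183,212,262,284)),cap(a,(230,262,362,384)))
a=cv2.imread("pics/side21.png");cv2.imwrite("pics/s21.png",cv2.resize(a[100:340,200:440],None,fx=2.4,fy=2.4,interpolation=cv2.INTER_CUBIC))
```

```text
grasp [ 0.6045 -0.1829  0.346 ] F [ 0.18 -0.76 -0.62] T [-0.008  0.026  0.029] w 0.0556 toolz [0.994 0.108 0.007] toolx [ 0.007 -0.001 -1.   ] j [-0.29  0.51  0.65  1.7   0.    1.17]
side0 [(np.float64(270.53), np.float64(191.86), 8)] [(np.float64(370.58), np.float64(252.54), 43)]
side9 [(np.float64(272.54), np.float64(202.35), 8)] [(np.float64(371.97), np.float64(240.5), 46)]
side21 [(np.float64(270.73), np.float64(192.59), 8)] [(np.float64(370.58), np.float64(251.65), 48)]
```

View pics/s21.png

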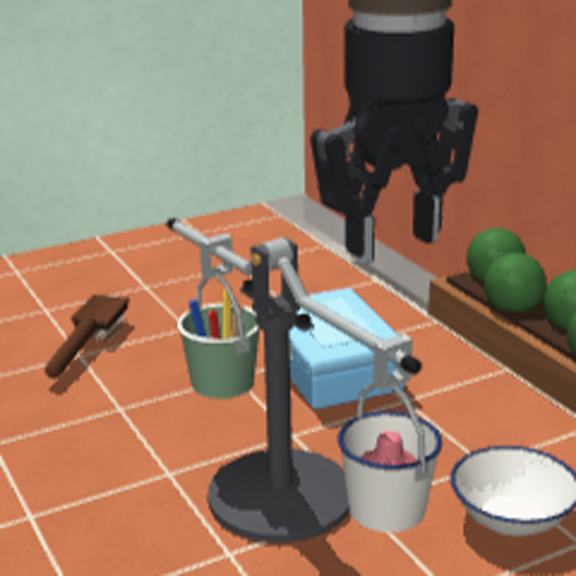

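Both caps now give a tilt of about -0.010 rad, against the level picture and the stop picture. The bar is still and both pails hang free. I'll check the bystanders and then hand in.

Run:
```python
from h import *
a=cv2.imread("pics/top0.png");b=cv2.cvtColor(bot.camera("top"),cv2.COLOR_RGB2BGR);cv2.imwrite("pics/top22.png",b)
for n,(r0,r1,c0,c1) in dict(box=(150,225,205,295),bowl=(155,212,350,407),brush=(250,312,140,212),comb=(248,318,440,490)).items():
    print(n,"mean abs diff",round(np.abs(a[r0:r1,c0:c1].astype(int)-b[r0:r1,c0:c1]).mean(),2))
s=cv2.cvtColor(bot.camera("side"),cv2.COLOR_RGB2BGR);print(cap(s,(183,212,262,284)),cap(s,(230,262,362,384)))
```

```text
box mean abs diff 6.8
bowl mean abs diff 9.39
brush mean abs diff 5.91
comb mean abs diff 57.29
[(np.float64(270.73), np.float64(192.58), 8)] [(np.float64(370.58), np.float64(251.66), 48)]
```

View pics/top22.png

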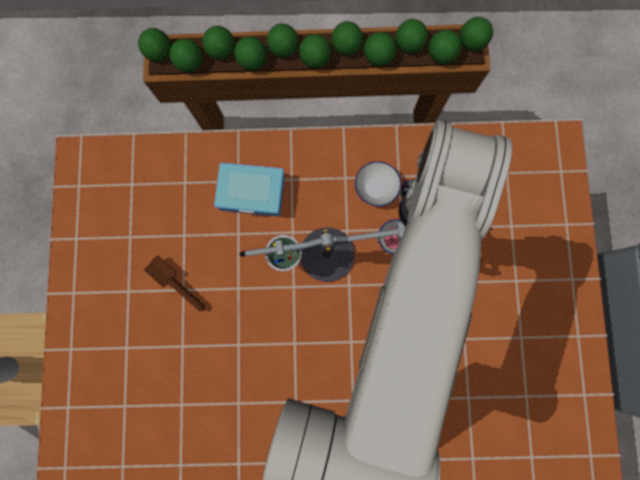

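The top view shows the box, bowl and brush where they were. The arm hides the comb, but nothing came near it. Both pails hang clear of the post, so I'm handing in.

Run:
```python
from workcell import bot
print(bot.get_obs()['clock'],bot.job_done())
```

```text
the job is handed in; nothing more can be done
26.8833 None
```

Both pails are hanging on the bar, with the gripper well clear of everything, and I handed the job in at 26.9 s of the 72 s allowed.

- **Hanging:** I hung the green pail first, about 108 mm out on the left arm, and lowered that arm onto its stop before letting go. I then hung the white pail on the right arm and eased its weight on near level.
- **Balance:** Lifted, the green pail read about 4.2 N and the white about 2.8 N, which put the white pail's balance point near 162 mm. I set it down at about 165 mm. When I let go, the bar settled without swinging.
- **Level:** The bar is not perfectly level. Both bar caps in the side view gave about -0.010 rad, left arm very slightly down, and their positions stayed the same for over 2 s of readings. I left it there because correcting the last millimetre or so risked disturbing it.
- **Other things on the bench:** The box, bowl and brush look unmoved in the top view. The arm hid the comb in that last picture, so that check is missing. It lay untouched in a wrist picture while I was lining up the white pail, and nothing went near it.

The side camera put heights about 3 mm off the top camera and arm readings. The stirrup's clearance on the bar covered that.

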